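# Index the drilled cover plate and hold the hardness probe on its test spot

### The arm

A 7-joint arm with a two-finger parallel gripper is mounted at the origin on a cart in front of the work surface, level with it; the furniture and walls round the work are solid. World frame = base frame: x ahead of the robot, y to its left, z up, the work surface at z = 0. Lengths are in m, angles in rad, forces in N, time in s.
With the tool pointing down it reaches from about 0.425 to 0.875 m from the base axis. Payload 4.7 kg.
Tool frame: the origin (TCP) lies on the centre line of the jaws, within the pads' length; the fingertips stand 14 mm ahead of it and the grasp point (between the pads) lies 5 mm behind it; z points along the fingers, y is the direction in which the jaws open and shut (so a half turn about z gives the same grasp; the last joint's range is limited). The gripper opens to 87 mm and grips with 3 to 60 N. Pads are 19 mm wide; open, the fingers measure 117 mm over their backs; the gripper's body (75 mm by 190 mm) begins 51 mm behind the grasp point.
Start: joints at [-1.194, 0.321, -0.07, 1.45, 0.023, 1.371, -0.057], TCP at [0.231, 0.608, 0.199] pointing down, gripper open.
Joint ranges: [-2.86, 2.86], [-0.3, 2.09], [-1.38, 1.24], [0.06, 2.45], [-1.56, 4.7], [0.09, 2.05], [-2.69, 2.69]. Speed limits (rad/s): [2.57, 2.57, 3.14, 3.14, 3.14, 3.14, 3.14].

### API

Orientations are given as a rotation vector (axis times angle).
In Python, from bench import ctrl, optics, models gives the robot as it stands. The module is installed in compiled form; this text tells all that it offers.
- The arm moves only by the tool arm_command, never from a script. Its argument "motion" is a list of rows, each a list of 3 entries, a list of its own where there are three numbers: the shift along the tool's x, y, z in mm, then the turn, a rotation vector about the tool's x, y, z in degrees, then the closure, from 0 (fully open) to 1 (shut). In form: [[[x, y, z], [ax, ay, az], claw], ...]. A call has 1 to 8 rows; each row shifts and turns the commanded pose from where the row before left it, along the tool's axes as they then stand; what a row does not reach is not made up. A row lasts 1/12 s, in which the tool goes at most 41.7 mm and 7.16 degrees, less where a joint would pass 70% of its speed; a pose out of reach is approached as far as the arm can. A call with a gripper value outside its range is refused whole. The fingers move at their own pace and stop on an object; "force" is the grip in N (left out, the last holds). Time passes only in rows, so rows that do not move let the fingers close. It gives the time, the measured TCP pose, the force and the opening at its end, in the units of the state.
- ctrl.get_state(): the state, without advancing time (a new reading comes with each control period).
- optics.get_image(name): name is "side" or "top" or "wrist"; returns (picture, depth): 420x560x3 uint8, blue, green, red; 420x560 float32, m along the optical axis (not along the pixel's ray), 0 where there is no reading.
- optics.camera_model(name): a dict with "fovy" (degrees; the focal length in pixels is half the picture's height over the tangent of half this angle, whatever the lens; pixels are square), "cx", "cy" (the principal point, pixels), "rvec" (rotation vector, rad) and "tvec" (3), from world to camera coordinates, as OpenCV has them; the wrist camera has in their place "mount" (4x4, takes a point from camera to tool coordinates, whose origin is the TCP and whose axes are the flange's). Camera axes: x right, y down, z forward; pixel columns grow to the right and rows downward; lengths in m; the calibration is good to about 2 mm. A picture is of the moment at which its call begins: read the wrist's pose just before it. camera_model takes no time and is no camera call.
- ctrl.close_job(): hands the job in, once; it reports no verdict.
Trained networks look in the newest picture that a camera, given by its name, has taken for a name from the list of things; names that differ only in an ending like _2 or _b are one class to them, and where a whole thing is asked for, a point or a joint stands for the part that bears it (a point fixed in the world has none). Each returns a list of dicts, best first, with "conf" (0 to 1); they miss things now and then, are a little off and sometimes report something else, mostly with a low value. They report only what shows in the picture. A call takes as long as a camera call. They do not tell look-alikes from the thing itself.
- models.search_frame(camera, target): "location" ([x, y, z] in m, in the coordinates of the camera as it stood for that picture, good to about 4 mm: the middle of the surface that is visible of it).
- models.silhouettes(camera, target): "pixels" (420x560 bool, what is visible of it).
The state is a dict: "time": time; "joint_positions": joint angles; "qd": joint speeds; "joint_torque": joint torques, N m; "position": TCP position; "tool_rot": TCP orientation; "ft_force": force on the tool from outside, world axes, zero at the start; "torque": the same for the moment, N m; "grip_width": opening from 0.0 (shut) to 1.0 (fully open).
Only numpy, scipy, OpenCV 4.12 (cv2) and the standard library are available. Lean on these libraries where they do the work, as an engineer would, in place of code of your own. Each camera call takes 0.05 s, during which the arm holds its last target.

### The job

The drilled cover plate still sits under the drill-bush plate: slide its carrier along the rails by the black knob until it clicks into the next station's detent, where the red pointer stands at the green mark. Then take the yellow hardness probe out of its stand and finish with it held still, its sprung point inside the red ring on the cover plate, square to the sloping face, pressed lightly so that the point is pushed about half-way in, and keep holding it there at the end; leave the things lying about undisturbed.

Things in the scene. Friction and masses are not known exactly. Their poses are not given: they have to be found in the camera images.
- carrier_slide (a joint): slide (m) of the grey carrier on its rails: 0 to 0.035 at the start (first station 0.000, under the bush plate), growing along -y of slide_bed (to the robot's right). Gauging detent at 0.150, end stop at 0.190. Friction 1 to 3 N; a spring plunger under the knob draws it in over the last 3 mm and takes about 12 N to leave
- carrier_knob (a point): centre of the black upright knob at the carrier's front (robot's side): 26 mm diameter, 35 mm high, its top 16 mm above this point, on a 14 mm neck. Grip it from above or push its side; the tilted table is over 30 mm behind it
- slide_bed: fixed aluminium slide bed 190 mm (x) by 400 mm (y), 16 mm thick; y axis along the rails, front at -x; origin on its underside, 15 mm behind its middle. Over the first station (+y half) a blue column behind the rails carries the dark drill-bush plate, 116 mm along y, tilted like the work, 0.09 m above the bench in front, 0.14 m at the back
- gauge_mark (a point): green mark, 12 mm wide, on the front edge of the slide bed at the gauging station; the red pointer below the carrier's knob stands over it (same place along the bed's y axis) when the carrier is in the detent. The black mark is the first station
- test_spot (a point): centre of the test spot on the upper face of the steel cover plate on the carrier, 85 mm above the bench: bright 16 mm disc in a red ring of 24 mm outer diameter. The face slopes 20 degrees down to the bed's front; z axis = its outward normal, y axis = the bed's y. Drilled holes 34 mm to either side; clamps at the sides rise 8 mm above the face
- probe_grip (a point): centre of the loose, upright probe's yellow cylindrical grip (26 mm diameter, 64 mm long, 32 mm above and below this point); z axis along the probe, up. Below it a black collar (34 mm diameter, 5 mm), a steel barrel (20 mm, 40 mm long) and the sprung brass point, whose end is 89 mm below this centre when fully out. Weight 0.13 to 0.21 kg
- probe_point (a point): end of the probe's sprung brass point (round, 8 mm diameter), 89 mm below the grip centre when out
- probe_tip (a joint): stroke of the sprung point: 0 fully out, 0.010 m pushed right in; 1.5 N starts it, 4 N is half-way (0.005), 6.5 N right in
- probe: the whole yellow probe, 133 mm long; origin on its axis at the underside of the black collar (37 mm below the grip centre); z axis along the probe towards the top
- carrier: the grey carrier with the tilted table and the steel cover plate (72 x 94 x 14 mm) clamped on it; origin under its middle at the bench's height, axes as slide_bed's
- probe_stand: fixed grey tube stand, 48 mm diameter, 60 mm high, on an 84 mm foot; origin at the centre of its underside. The probe's barrel hangs in its 23.6 mm bore, the collar on the rim: lift straight up 55 mm to clear it. It stands left or right of the slide bed, a white tub (87 mm diameter, 88 mm high) on the other side
- nipple_1: loose brass hose nipple, 52 mm, a bystander at the left back
- nipple_2: loose brass hose nipple, 59 mm, a bystander at the left back
- small_tub: loose small white tub, 64 mm diameter, 66 mm high, a bystander at the right back
Mind the look-alikes: they are no part of the job. What is shaped like the probe but blue or pink is not meant.

How it is judged:
By the outcome, as a careful person would: the job done as asked, in the order asked, and still so for the second after the job is handed in, while the arm keeps its last pose, push and grip.
It also fails if it takes over 56 s, if anything falls off the work surface, if the arm or the gripper's body presses on something with over 40 N, if the wrist force passes 120 N, or if a joint passes its speed limit or range.

## Working session

There is one attempt and no reset: what is moved stays moved. The work goes in short steps, Python scripts to look and compute and a tool call to move; the robot and the scene stay as the last step left them, time stands still between calls to the robot, and variables do not carry over. Pictures are saved under pics/ and viewed, and the job is handed in when it is done.

Besides the shell and the picture viewer there is one more tool, called after "Emit:" as a command line: name --argument value ..., lists and objects as JSON in quotes. arm_command: Moves the arm, as the interface text tells. Its arguments: {"type":"object","properties":{"motion":{"type":"array","items":{"type":"array"}},"force":{"type":"number"}},"required":["motion"]}

```bash
mkdir -p pics
cat > h.py <<'E'
import numpy as np, cv2
from scipy.spatial.transform import Rotation as R
from bench import ctrl, optics, models
def K(n):
    m=optics.camera_model(n); f=210/np.tan(np.radians(m['fovy'])/2)
    return f,m
def c2w(n,p,st=None):
    f,m=K(n); p=np.atleast_2d(p)
    if 'mount' in m:
        st=st or ctrl.get_state(); M=np.array(m['mount'])
        q=p@M[:3,:3].T+M[:3,3]
        return q@R.from_rotvec(st['tool_rot']).as_matrix().T+np.array(st['position'])
    A=R.from_rotvec(np.ravel(m['rvec'])).as_matrix(); return (p-np.ravel(m['tvec']))@A
def pix(n,u,v,d,st=None):
    f,m=K(n); u,v,d=map(np.asarray,(u,v,d))
    return c2w(n,np.stack([(u-m['cx'])/f*d,(v-m['cy'])/f*d,d],-1),st)
E
python3 - <<'E'
from h import *
print(ctrl.get_state())
for n in ['side','top','wrist']:
    print(n,optics.camera_model(n))
    im,d=optics.get_image(n); cv2.imwrite(f'pics/{n}0.png',im); np.save(f'pics/{n}0.npy',d)
E
```

```text
{'time': 0.0, 'joint_positions': array([-1.19390564,  0.32183422, -0.07006578,  1.45169527,  0.0225802 ,
        1.37081415, -0.05692428]), 'qd': array([-1.57176454e-03, -9.59999591e-04,  2.80492774e-04, -1.33352750e-04,
        5.22119072e-05,  1.00653697e-03, -8.49056721e-04]), 'joint_torque': array([ 4.82808025e-05, -4.91281736e+01, -4.03738786e-01, -3.12536788e+01,
       -6.39250455e-02,  4.34551982e-02,  1.73414060e-04]), 'position': array([0.2305098 , 0.60709421, 0.19804396]), 'tool_rot': array([-5.66725010e-01, -3.08977851e+00,  3.05663531e-03]), 'ft_force': array([-0.16152782,  0.84195549, -0.32350894]), 'torque': array([-0.07273693,  0.02807231, -0.04118834]), 'grip_width': 1.0020683852402847}
side {'fovy': 55.669526797988766, 'cx': 280.0297647968869, 'cy': 209.54069290747688, 'rvec': array([ 2.27079214, -0.10250706,  0.04246527]), 'tvec': array([-0.50044124,  0.12091443,  1.2284715 ])}
top {'fovy': 52.734004755812684, 'cx': 278.6753096822446, 'cy': 202.04625442588002, 'rvec': array([ 2.14376544, -2.1759956 ,  0.14645443]), 'tvec': array([0.03781308, 0.51192982, 1.30658952])}
wrist {'fovy': 65.60944644661309, 'cx': 280.135249273597, 'cy': 214.44830763537763, 'mount': array([[-7.70222175e-04, -9.66773972e-01, -2.55631558e-01,
         6.91454204e-02],
       [ 9.99998525e-01, -1.13700481e-03,  1.28703053e-03,
         8.74690885e-04],
       [-1.53492193e-03, -2.55630190e-01,  9.66773422e-01,
        -1.85789796e-01],
       [ 0.00000000e+00,  0.00000000e+00,  0.00000000e+00,
         1.00000000e+00]])}
```

View pics/side0.png

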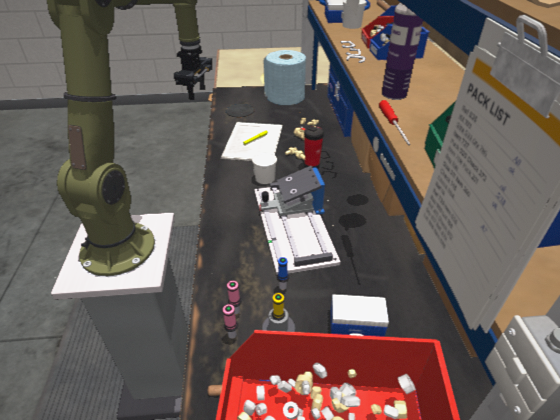

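View pics/top0.png

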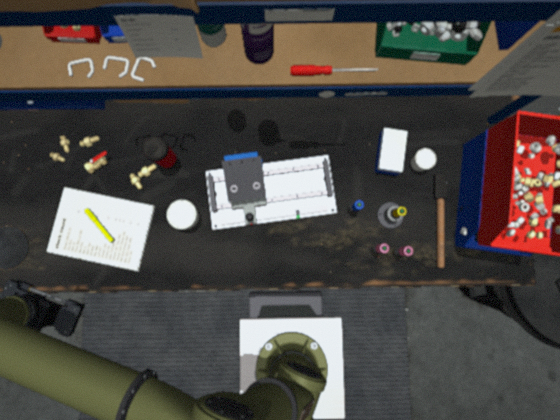

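View pics/wrist0.png

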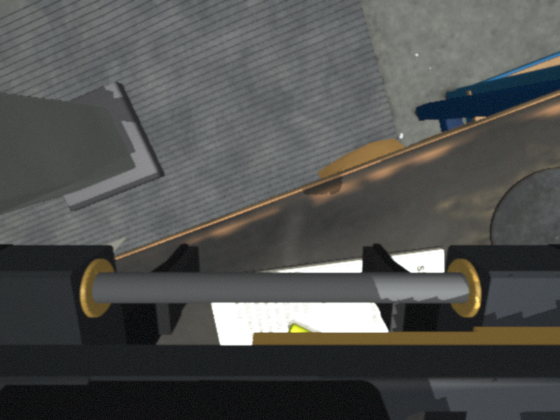

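The side view shows the bed at (295,225), with the carrier under the bush plate. The top view shows the knob at about (250,217), the green mark at (297,214), and the yellow probe in its stand at about (395,213). There is a blue look-alike at (358,207) and pink ones at (383,249) and (407,252). Next I'll measure them.

```bash
cat > m.py <<'E'
from h import *
for n in ['top','side']:
    for t in ['carrier_knob','gauge_mark','slide_bed','probe_grip','probe_stand','test_spot','probe']:
        for r in models.search_frame(n,t)[:3]:
            print(n,t,round(r['conf'],2),c2w(n,r['location']).round(4))
print(ctrl.get_state()['time'])
d=np.load('pics/top0.npy');im=cv2.imread('pics/top0.png')
for n,(u,v) in dict(knob=(250,217),green=(297,214)).items():
    print(n,pix('top',u,v,d[v,u]))
cv2.imwrite('pics/topz.png',cv2.resize(im[140:270,190:430],None,fx=3.3,fy=3.3,interpolation=cv2.INTER_CUBIC))
im=cv2.imread('pics/side0.png')
cv2.imwrite('pics/sidez.png',cv2.resize(im[150:350,210:360],None,fx=3,fy=3,interpolation=cv2.INTER_CUBIC))
E
python3 m.py
```

```text
top carrier_knob 0.93 [[0.5034 0.1253 0.0444]]
top gauge_mark 0.62 [[0.548  0.0726 0.0186]]
top slide_bed 0.57 [[0.5481 0.0665 0.0203]]
top probe_grip 0.61 [[ 0.3485 -0.3401  0.1061]]
top probe_grip 0.56 [[ 0.483  -0.2038  0.1162]]
top probe_grip 0.54 [[ 0.3606 -0.2685  0.1126]]
top probe_stand 0.74 [[ 0.4603 -0.3124  0.0073]]
top test_spot 0.78 [[0.499  0.1272 0.0369]]
top probe 0.64 [[ 0.4637 -0.321   0.1166]]
side carrier_knob 0.81 [[0.5231 0.0888 0.0495]]
side gauge_mark 0.82 [[0.562  0.0552 0.0249]]
side gauge_mark 0.18 [[ 0.4684 -0.3368  0.0315]]
side slide_bed 0.6 [[0.557  0.053  0.0234]]
side probe_grip 0.86 [[ 0.4907 -0.2147  0.0838]]
side probe_grip 0.63 [[ 0.4693 -0.3369  0.1016]]
side probe_grip 0.55 [[ 0.3644 -0.2812  0.087 ]]
side probe_stand 0.86 [[ 0.4714 -0.3345  0.0332]]
side probe_stand 0.22 [[0.5337 0.0884 0.0514]]
side test_spot 0.64 [[0.5274 0.0881 0.0482]]
side probe 0.8 [[ 0.3643 -0.2821  0.0862]]
side probe 0.78 [[ 0.4705 -0.3362  0.1009]]
side probe 0.65 [[ 0.3557 -0.3521  0.0845]]
0.85
knob [[0.34326493 0.04301199 1.36051362]]
green [[ 0.47482716 -0.02760022  0.02033793]]
```

View pics/topz.png

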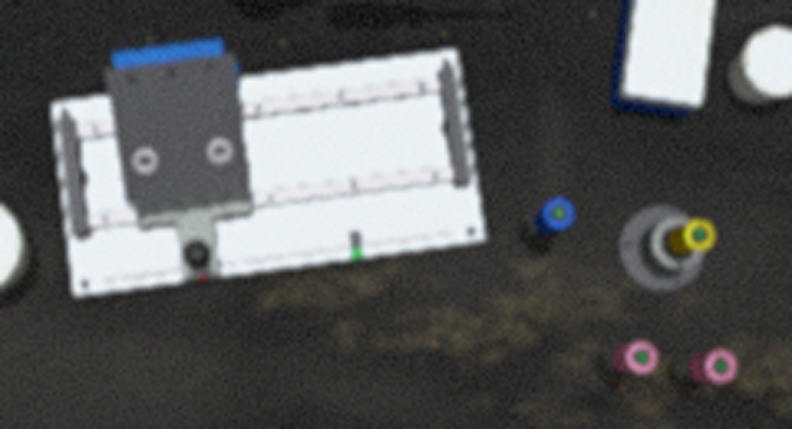

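View pics/sidez.png

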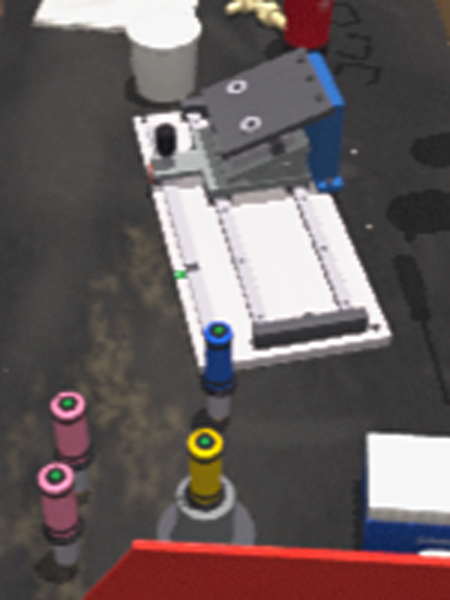

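Run:
```python
from h import *
np.set_printoptions(suppress=True,precision=4)
for n in ['top','side']:
    d=np.load(f'pics/{n}0.npy'); im=cv2.imread(f'pics/{n}0.png'); hsv=cv2.cvtColor(im,cv2.COLOR_BGR2HSV)
    v,u=np.mgrid[:420,:560]; P=pix(n,u.ravel(),v.ravel(),d.ravel()).reshape(420,560,3)
    ok=d>0
    def rep(name,m):
        m=m&ok; print(n,name,m.sum(),np.median(P[m],0) if m.any() else'', 'px',np.median(u[m]) if m.any() else '',np.median(v[m]) if m.any() else '')
    H,S,V=[hsv[...,i].astype(int) for i in range(3)]
    ws=(P[...,0]>.3)&(P[...,0]<.8)&(abs(P[...,1])<.45)&(P[...,2]<.25)
    rep('green',ws&(H>40)&(H<80)&(S>100)&(P[...,2]<.04))
    rep('red',ws&((H<8)|(H>172))&(S>110)&(P[...,2]<.06)&(P[...,1]>0))
    ye=ws&(H>20)&(H<35)&(S>130)&(P[...,1]<0); rep('yellow',ye)
    rep('yellowtop',ye&(P[...,2]>.11))
    kn=ws&(V<60)&(P[...,2]>.035)&(P[...,2]<.08)&(P[...,0]<.53)&(P[...,1]>-.05)&(P[...,1]<.2); rep('knob',kn)
    # bed
    bd=ws&(P[...,2]>.008)&(P[...,2]<.028)&(S<60)&(V>150)&(P[...,1]>-.15)&(P[...,1]<.22)
    pts=P[bd][:,:2].astype(np.float32); r=cv2.minAreaRect(pts); print(n,'bed',bd.sum(),r,np.median(P[bd],0))
    if n=='top':
        for a in [(212,246),(215,250),(217,250),(218,247)]: print(a,P[a],im[a])
        print(np.array([[P[y,x] for x in range(244,258,2)] for y in range(210,224,3)]).round(3))
```

```text
top green 27 [0.7089 0.055  0.0033] px 270.0 144.0
top red 88 [0.6436 0.3674 0.0266] px 172.0 162.0
top yellow 102 [ 0.4685 -0.3222  0.1227] px 399.0 212.0
top yellowtop 59 [ 0.4654 -0.3225  0.1286] px 400.0 212.0
top knob 0  px  
top bed 4248 ((0.5498170256614685, 0.042692333459854126), (0.189682275056839, 0.37382689118385315), 6.811893463134766) [ 0.5372 -0.0012  0.0169]
(212, 246) [0.4814 0.133  0.0408] [170 172 166]
(215, 250) [0.4669 0.1175 0.0919] [64 59 63]
(217, 250) [0.3433 0.043  1.3605] [75 71 71]
(218, 247) [0.4581 0.1267 0.09  ] [56 55 57]
[[[0.488 0.139 0.043]
  [0.487 0.133 0.043]
  [0.488 0.127 0.036]
  [0.488 0.12  0.041]
  [0.487 0.114 0.041]
  [0.487 0.108 0.044]
  [0.49  0.103 0.012]]

 [[0.478 0.139 0.043]
  [0.478 0.133 0.041]
  [0.473 0.124 0.092]
  [0.473 0.118 0.091]
  [0.478 0.114 0.039]
  [0.478 0.108 0.038]
  [0.48  0.103 0.017]]

 [[0.469 0.14  0.036]
  [0.464 0.129 0.094]
  [0.464 0.123 0.095]
  [0.463 0.117 0.097]
  [0.464 0.112 0.092]
  [0.469 0.108 0.038]
  [0.469 0.102 0.033]]

 [[0.461 0.141 0.019]
  [0.455 0.13  0.09 ]
  [0.455 0.124 0.091]
  [0.455 0.118 0.087]
  [0.455 0.112 0.087]
  [0.459 0.108 0.041]
  [0.461 0.103 0.024]]

 [[0.452 0.141 0.015]
  [0.45  0.133 0.042]
  [0.45  0.127 0.043]
  [0.45  0.121 0.041]
  [0.45  0.114 0.04 ]
  [0.45  0.108 0.039]
  [0.45  0.102 0.041]]]
side green 6 [ 0.4673 -0.0275  0.0163] px 269.5 241.5
side red 130 [0.6569 0.3671 0.0399] px 312.0 161.0
side yellow 221 [ 0.468  -0.3355  0.1057] px 278.0 305.0
side yellowtop 102 [ 0.4703 -0.3335  0.1277] px 279.0 300.0
side knob 21 [0.4633 0.1114 0.0726] px 265.0 199.0
side bed 2693 ((0.5522773861885071, 0.042249441146850586), (0.1909404844045639, 0.3732941150665283), 6.782135486602783) [ 0.5484 -0.0151  0.0171]
```

```bash
cat >> h.py <<'E'
np.set_printoptions(suppress=True,precision=4)
YAW=np.radians(6.8)
def down(yaw,tilt=0,sgn=1):
    "tool z down, tool y along sgn*bed y rotated; tilt deg about tool y-direction world"
    y=np.array([-np.sin(yaw),np.cos(yaw),0])*sgn
    t=np.radians(tilt); xb=np.array([np.cos(yaw),np.sin(yaw),0])
    z=np.sin(t)*xb-np.cos(t)*np.array([0,0,1])
    return np.stack([np.cross(y,z),y,z],1)
def rows(p,Rm,claw,n=None,start=None,st=None):
    st=st or ctrl.get_state()
    p0,R0=start if start else (np.array(st['position']),R.from_rotvec(st['tool_rot']).as_matrix())
    dr=R.from_matrix(R0.T@Rm).as_rotvec(degrees=True); L=np.linalg.norm(np.array(p)-p0)*1000
    n=n or int(np.ceil(max(L/38,np.linalg.norm(dr)/6.9,1)))
    print('dist',L,'rot',dr,'n',n)
    Rc=R0
    st_=R.from_rotvec(dr/n,degrees=True).as_matrix()
    for i in range(n):
        s=Rc.T@((np.array(p)-p0)/n)*1000
        print([list(map(float,s.round(1))),list(map(float,(dr/n).round(2))),claw]); Rc=Rc@st_
E
python3 - <<'E'
from h import *
for s in (1,-1):
    rows([.4635,.121,.16],down(YAW,0,s),0.3)
E
```

```text
dist 540.9251925843591 rot [  0.0073   0.0038 -27.5884] n 15
[[-26.0, -24.8, 2.6], [0.0, 0.0, -1.84], 0.3]
[[-25.2, -25.7, 2.6], [0.0, 0.0, -1.84], 0.3]
[[-24.4, -26.4, 2.6], [0.0, 0.0, -1.84], 0.3]
[[-23.5, -27.2, 2.6], [0.0, 0.0, -1.84], 0.3]
[[-22.6, -28.0, 2.6], [0.0, 0.0, -1.84], 0.3]
[[-21.7, -28.7, 2.6], [0.0, 0.0, -1.84], 0.3]
[[-20.8, -29.3, 2.6], [0.0, 0.0, -1.84], 0.3]
[[-19.8, -30.0, 2.6], [0.0, 0.0, -1.84], 0.3]
[[-18.9, -30.6, 2.6], [0.0, 0.0, -1.84], 0.3]
[[-17.9, -31.2, 2.6], [0.0, 0.0, -1.84], 0.3]
[[-16.9, -31.8, 2.6], [0.0, 0.0, -1.84], 0.3]
[[-15.8, -32.3, 2.6], [0.0, 0.0, -1.84], 0.3]
[[-14.8, -32.8, 2.6], [0.0, 0.0, -1.84], 0.3]
[[-13.7, -33.2, 2.6], [0.0, 0.0, -1.84], 0.3]
[[-12.7, -33.7, 2.6], [0.0, 0.0, -1.84], 0.3]
dist 540.9251925843591 rot [  0.0051  -0.0098 152.4116] n 23
[[-17.0, -16.2, 1.7], [0.0, -0.0, 6.63], 0.3]
[[-18.7, -14.1, 1.7], [0.0, -0.0, 6.63], 0.3]
[[-20.2, -11.9, 1.7], [0.0, -0.0, 6.63], 0.3]
[[-21.5, -9.5, 1.7], [0.0, -0.0, 6.63], 0.3]
[[-22.4, -6.9, 1.7], [0.0, -0.0, 6.63], 0.3]
[[-23.1, -4.3, 1.7], [0.0, -0.0, 6.63], 0.3]
[[-23.4, -1.6, 1.7], [0.0, -0.0, 6.63], 0.3]
[[-23.4, 1.1, 1.7], [0.0, -0.0, 6.63], 0.3]
[[-23.1, 3.8, 1.7], [0.0, -0.0, 6.63], 0.3]
[[-22.5, 6.5, 1.7], [0.0, -0.0, 6.63], 0.3]
[[-21.7, 9.0, 1.7], [0.0, -0.0, 6.63], 0.3]
[[-20.5, 11.5, 1.7], [0.0, -0.0, 6.63], 0.3]
[[-19.0, 13.7, 1.7], [0.0, -0.0, 6.63], 0.3]
[[-17.3, 15.8, 1.7], [0.0, -0.0, 6.63], 0.3]
[[-15.4, 17.7, 1.7], [0.0, -0.0, 6.63], 0.3]
[[-13.2, 19.4, 1.7], [0.0, -0.0, 6.63], 0.3]
[[-10.9, 20.8, 1.7], [0.0, -0.0, 6.63], 0.3]
[[-8.4, 21.9, 1.7], [0.0, -0.0, 6.63], 0.3]
[[-5.8, 22.7, 1.7], [0.0, -0.0, 6.63], 0.3]
[[-3.2, 23.2, 1.7], [0.0, -0.0, 6.63], 0.3]
[[-0.5, 23.5, 1.7], [0.0, -0.0, 6.63], 0.3]
[[2.3, 23.3, 1.7], [0.0, -0.0, 6.63], 0.3]
[[4.9, 22.9, 1.7], [0.0, -0.0, 6.63], 0.3]
```

Emit:
arm_command --motion '[[[-26,-25,0],[0,0,-1.8],0],[[-25,-26,0],[0,0,-1.8],0],[[-24,-26,0],[0,0,-1.8],0],[[-24,-27,0],[0,0,-1.8],0],[[-23,-28,0],[0,0,-1.8],0],[[-22,-29,0],[0,0,-1.8],0],[[-21,-29,0],[0,0,-1.8],0],[[-20,-30,0],[0,0,-1.8],0]]'

```text
time: 1.52
position: [0.3557, 0.3462, 0.1995]
tool_rot: [0.172, 3.136, 0.001]
ft_force: [1.5, 0.7, -0.4]
grip_width: 1.0
```

Emit:
arm_command --motion '[[[-19,-31,0],[0,0,-1.8],0.2],[[-18,-31,0],[0,0,-1.8],0.2],[[-17,-32,0],[0,0,-1.8],0.3],[[-16,-32,0],[0,0,-1.8],0.3],[[-15,-33,0],[0,0,-2],0.3],[[-14,-33,0],[0,0,-2],0.3],[[-13,-33,0],[0,0,-2],0.3],[[0,0,0],[0,0,0],0.3]]'

```text
time: 2.18
position: [0.4667, 0.1126, 0.1998]
tool_rot: [-0.172, 3.134, -0.004]
ft_force: [0.0, 0.1, 0.4]
grip_width: 0.704
```

Run:
```python
from h import *
st=ctrl.get_state(); print(st['time'],st['position'],R.from_rotvec(st['tool_rot']).as_matrix(),st['ft_force'],st['grip_width'],st['joint_positions'])
im,d=optics.get_image('wrist'); cv2.imwrite('pics/w1.png',im); np.save('pics/w1.npy',d)
rows([.4635,.121,.11],down(YAW),.3)
```

```text
2.1833 [0.4667 0.1126 0.1998] [[-0.994  -0.1091  0.0027]
 [-0.1091  0.994  -0.0025]
 [-0.0024 -0.0028 -1.    ]] [0.015  0.0622 0.4364] 0.7042751274572793 [-0.6663 -0.0573  0.3598  1.8694  0.0241  1.3241  1.3672]
dist 89.72872565794754 rot [-0.022   0.0685 -0.43  ] n 3
[[0.4, 1.5, 29.9], [-0.01, 0.02, -0.14], 0.3]
[[0.4, 1.5, 29.9], [-0.01, 0.02, -0.14], 0.3]
[[0.4, 1.5, 29.9], [-0.01, 0.02, -0.14], 0.3]
```

View pics/w1.png

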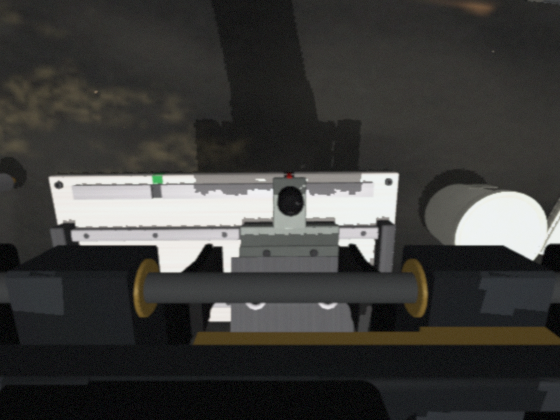

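The wrist view is clear: knob at (290,201), red pointer at (289,175), green mark at (157,180).

Run:
```python
from h import *
im=cv2.imread('pics/w1.png'); d=np.load('pics/w1.npy')
v,u=np.mgrid[:420,:560]; P=pix('wrist',u.ravel(),v.ravel(),d.ravel()).reshape(420,560,3)
hsv=cv2.cvtColor(im,cv2.COLOR_BGR2HSV).astype(int);H,S,V=hsv[...,0],hsv[...,1],hsv[...,2]
g=(H>40)&(H<80)&(S>120)&(v<230)&(d>0); print('green',g.sum(),u[g].mean(),v[g].mean(),np.median(P[g],0))
r=((H<8)|(H>172))&(S>120)&(v<190)&(v>165)&(d>0)&(u>250)&(u<330); print('red',r.sum(),u[r].mean(),v[r].mean(),np.median(P[r],0),P[r][:,1].min(),P[r][:,1].max())
k=(P[...,2]>.082)&(P[...,2]<.1)&(v<225)&(v>170)&(u>260)&(u<320); print('knob',k.sum(),P[k].mean(0),P[k].min(0),P[k].max(0))
for a in [(80,182),(120,182),(200,182),(240,182),(380,180)]: print(P[a[1],a[0]])
# front edge
for x in (70,110,200,220,350,390):
    c=np.where((P[:,x,2]>.01)&(P[:,x,2]<.025)&(d[:,x]>0)&(np.arange(420)>150)&(V[:,x]>60))[0]; print(x,c[0],P[c[0]+1,x])
```

```text
green 61 157.04918032786884 178.5737704918033 [ 0.468  -0.0233  0.0163]
red 29 288.7931034482759 175.0 [0.4446 0.1248 0.0349] 0.12227293960393563 0.12791440808512722
knob 582 [0.4617 0.1267 0.0913] [0.4504 0.1145 0.082 ] [0.4754 0.1397 0.0951]
[ 0.4812 -0.1104  0.0164]
[ 0.4764 -0.0655  0.0156]
[0.4661 0.0257 0.0167]
[0.461  0.0711 0.0172]
[0.4413 0.2294 0.0165]
70 176 [ 0.4767 -0.1216  0.0162]
110 175 [ 0.471  -0.0775  0.014 ]
200 174 [0.4583 0.025  0.0154]
220 174 [0.4559 0.0475 0.0149]
350 173 [0.4381 0.194  0.0177]
390 172 [0.4323 0.2396 0.0151]
```

Run:
```python
from h import *
rows([.4622,.1247,.072],down(np.radians(6.9)),.3,n=4)
```

```text
dist 127.89671354565363 rot [-0.022   0.0684 -0.53  ] n 4
[[0.6, 2.1, 31.9], [-0.01, 0.02, -0.13], 0.3]
[[0.5, 2.1, 31.9], [-0.01, 0.02, -0.13], 0.3]
[[0.5, 2.1, 31.9], [-0.01, 0.02, -0.13], 0.3]
[[0.5, 2.1, 31.9], [-0.01, 0.02, -0.13], 0.3]
```

Emit:
arm_command --motion '[[[1,4,20],[0,0,-0.5],0.3],[[1,4,30],[0,0,0],0.3],[[0,0.4,30],[0,0,0],0.3],[[0,0,30],[0,0,0],0.3],[[0,0,17],[0,0,0],0.3],[[0,0,0],[0,0,0],0.3]]'

```text
time: 2.73
position: [0.4569, 0.1289, 0.0684]
tool_rot: [0.202, -3.128, 0.004]
ft_force: [-1.1, -0.2, -0.1]
grip_width: 0.703
```

Emit:
arm_command --motion '[[[0,0,0],[0,0,0],0.8],[[0,0,0],[0,0,0],0.8],[[0,0,0],[0,0,0],0.8],[[0,0,0],[0,0,0],0.8],[[0,0,0],[0,0,0],0.8]]' --force 20

```text
time: 3.15
position: [0.4615, 0.1292, 0.0734]
tool_rot: [-0.2, 3.133, 0.002]
ft_force: [-0.5, 1.0, 0.8]
grip_width: 0.405
```

Emit:
arm_command --motion '[[[0,0,0],[0,0,0],0.8],[[0,0,0],[0,0,0],0.8],[[0,0,0],[0,0,0],0.8]]'

```text
time: 3.4
position: [0.4608, 0.1288, 0.0724]
tool_rot: [-0.2, 3.135, 0.0]
ft_force: [0.3, 0.3, 0.5]
grip_width: 0.233
```

Run:
```python
from h import *
st=ctrl.get_state(); print(st['position'],st['ft_force'],st['grip_width'])
p=np.array(st['position']);y=np.radians(6.9)
rows(p+.15*np.array([np.sin(y),-np.cos(y),0]),down(y),.8,n=8)
```

```text
[0.4608 0.1288 0.0724] [0.3171 0.2904 0.503 ] 0.23280162238851057
dist 150.00000000000003 rot [0.0129 0.0235 0.41  ] n 8
[[0.1, -18.7, -0.0], [0.0, 0.0, 0.05], 0.8]
[[0.1, -18.7, -0.0], [0.0, 0.0, 0.05], 0.8]
[[0.1, -18.7, -0.0], [0.0, 0.0, 0.05], 0.8]
[[0.1, -18.7, -0.0], [0.0, 0.0, 0.05], 0.8]
[[0.1, -18.7, -0.0], [0.0, 0.0, 0.05], 0.8]
[[0.1, -18.7, -0.0], [0.0, 0.0, 0.05], 0.8]
[[0.0, -18.7, -0.0], [0.0, 0.0, 0.05], 0.8]
[[0.0, -18.7, -0.0], [0.0, 0.0, 0.05], 0.8]
```

Emit:
arm_command --motion '[[[0,0,0],[0,0,0],0.8],[[0,0,0],[0,0,0],0.8]]'

```text
time: 3.57
position: [0.4607, 0.1287, 0.0722]
tool_rot: [-0.2, 3.135, 0.0]
ft_force: [-0.2, -0.0, 0.4]
grip_width: 0.209
```

Run:
```python
from h import *
im,d=optics.get_image('wrist'); cv2.imwrite('pics/w2.png',im)
im,d=optics.get_image('side'); cv2.imwrite('pics/s2.png',cv2.resize(im[150:270,220:360],None,fx=5,fy=5,interpolation=cv2.INTER_CUBIC))
```

```text
(no output)
```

View pics/w2.png

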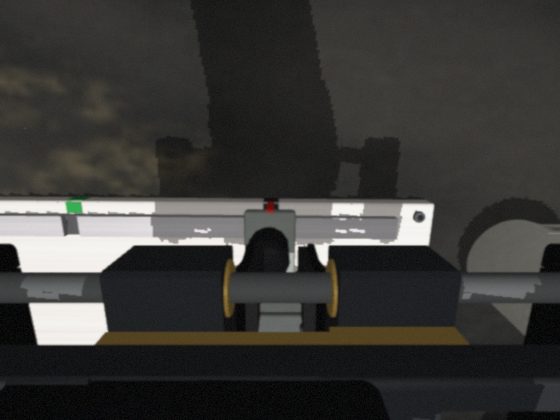

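View pics/s2.png

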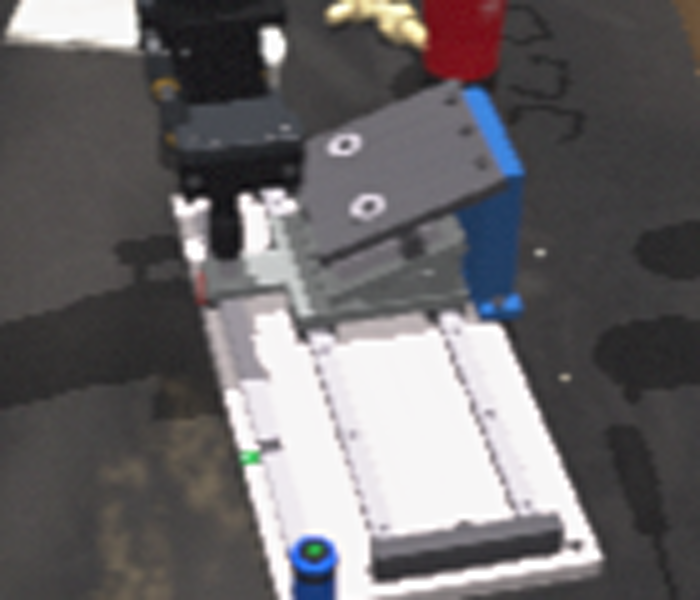

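Run:
```python
from h import *
print(ctrl.get_state()['grip_width'])
im=cv2.imread('pics/w2.png')[190:340,200:360]; im=np.clip(im.astype(float)*2.2,0,255).astype(np.uint8)
cv2.imwrite('pics/w2z.png',cv2.resize(im,None,fx=4,fy=4,interpolation=cv2.INTER_CUBIC))
```

```text
0.20657709159473284
```

View pics/w2z.png

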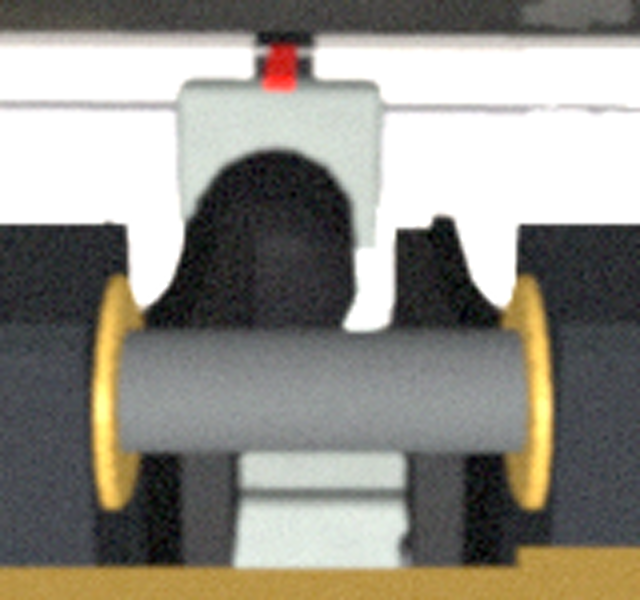

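Run:
```python
from h import *
st=ctrl.get_state(); print(st['position'],R.from_rotvec(st['tool_rot']).as_matrix(),st['grip_width'])
im,d=optics.get_image('wrist')
v,u=np.mgrid[:420,:560]; P=pix('wrist',u.ravel(),v.ravel(),d.ravel(),st).reshape(420,560,3)
for vv in (205,215,225,232,240,248,256,264,270,310,325): 
    print(vv,[tuple(P[vv,x].round(3)) if d[vv,x]>0 else 0 for x in range(240,320,10)])
```

```text
[0.4607 0.1287 0.0721] [[-0.9919 -0.1273  0.    ]
 [-0.1273  0.9919  0.    ]
 [-0.     -0.     -1.    ]] 0.20657709159473284
205 [(np.float64(0.452), np.float64(0.098), np.float64(0.016)), (np.float64(0.452), np.float64(0.105), np.float64(0.015)), (np.float64(0.451), np.float64(0.113), np.float64(0.016)), (np.float64(0.446), np.float64(0.12), np.float64(0.03)), (np.float64(0.449), np.float64(0.128), np.float64(0.016)), (np.float64(0.448), np.float64(0.135), np.float64(0.016)), (np.float64(0.446), np.float64(0.143), np.float64(0.017)), (np.float64(0.446), np.float64(0.151), np.float64(0.016))]
215 [(np.float64(0.46), np.float64(0.099), np.float64(0.018)), (np.float64(0.452), np.float64(0.108), np.float64(0.042)), (np.float64(0.451), np.float64(0.114), np.float64(0.042)), (np.float64(0.45), np.float64(0.121), np.float64(0.043)), (np.float64(0.45), np.float64(0.128), np.float64(0.041)), (np.float64(0.448), np.float64(0.135), np.float64(0.043)), (np.float64(0.454), np.float64(0.144), np.float64(0.017)), (np.float64(0.453), np.float64(0.152), np.float64(0.016))]
225 [(np.float64(0.466), n
[... 3540 characters left out ...]
64(0.522), np.float64(0.137), np.float64(0.042)), (np.float64(0.52), np.float64(0.144), np.float64(0.043)), (np.float64(0.52), np.float64(0.152), np.float64(0.042)), (np.float64(0.459), np.float64(0.141), np.float64(0.144))]
325 [(np.float64(0.457), np.float64(0.115), np.float64(0.163)), (np.float64(0.468), np.float64(0.118), np.float64(0.145)), (np.float64(0.526), np.float64(0.124), np.float64(0.058)), (np.float64(0.525), np.float64(0.131), np.float64(0.057)), (np.float64(0.524), np.float64(0.138), np.float64(0.058)), (np.float64(0.524), np.float64(0.144), np.float64(0.057)), (np.float64(0.52), np.float64(0.151), np.float64(0.062)), (np.float64(0.465), np.float64(0.142), np.float64(0.145))]
```

Run:
```python
from h import *
f,m=K('wrist'); M=np.array(m['mount'])
v,u=np.mgrid[:420,:560]
for n in ('wrist0','w1'):
    d=np.load(f'pics/{n}.npy')
    C=np.stack([(u-m['cx'])/f*d,(v-m['cy'])/f*d,d],-1); T=C@M[:3,:3].T+M[:3,3]
    k=(d>0)&(d<.2)
    print(n,'max tool z of near pts',T[k][:,2].max(), 'u,v',u[k].min(),u[k].max(),v[k].min())
    for lo in (-.10,-.08,-.06,-.04,-.02,0,.01):
        s=k&(T[...,2]>lo)&(T[...,2]<lo+.02)
        if s.sum(): print(lo,s.sum(),T[s].min(0),T[s].max(0), 'absy min',abs(T[s][:,1]).min())
# current depth
im,d=optics.get_image('wrist'); st=ctrl.get_state()
C=np.stack([(u-m['cx'])/f*d,(v-m['cy'])/f*d,d],-1); T=C@M[:3,:3].T+M[:3,3]
k=(d>0)
for lo in (-.06,-.05,-.04,-.03,-.02,-.01,0,.01):
    s=k&(T[...,2]>lo)&(T[...,2]<lo+.01)&(abs(T[...,1])<.06)
    if s.sum(): print(lo,s.sum(),T[s].min(0),T[s].max(0))
```

```text
wrist0 max tool z of near pts -0.022539772694629923 u,v 0 559 243
-0.1 2885 [-0.0266 -0.0805 -0.1   ] [ 0.0373  0.0814 -0.08  ] absy min 0.04666537305336705
-0.08 1841 [-0.0125 -0.0481 -0.08  ] [ 0.0074  0.0496 -0.0601] absy min 0.04225305041042698
-0.06 984 [-0.0109 -0.0537 -0.0599] [ 0.0109  0.0554 -0.04  ] absy min 0.04210347727269228
-0.04 823 [-0.005  -0.0515 -0.04  ] [ 0.0107  0.0536 -0.0225] absy min 0.042211812202919426
w1 max tool z of near pts -0.022811265025909633 u,v 0 559 244
-0.1 2948 [-0.0238 -0.0806 -0.1   ] [ 0.0372  0.0818 -0.08  ] absy min 0.03401886696183016
-0.08 1504 [-0.0126 -0.035  -0.08  ] [ 0.0076  0.0366 -0.06  ] absy min 0.029403628199115114
-0.06 883 [-0.0108 -0.0411 -0.0599] [ 0.0108  0.0425 -0.0401] absy min 0.029530392130350094
-0.04 697 [-0.0053 -0.0387 -0.04  ] [ 0.0106  0.0403 -0.0228] absy min 0.02934048512363176
-0.06 315 [ 0.0077 -0.0187 -0.0593] [ 0.0109  0.0203 -0.05  ]
-0.05 403 [-0.0108 -0.0175 -0.05  ] [ 0.0107  0.0191 -0.04  ]
-0.04 311 [-0.0003 -0.0168 -0.04  ] [ 0.0106  0.0185 -0.0301]
-0.03 589 [-0.0074 -0.0168 -0.0298] [ 0.0107  0.0184 -0.02  ]
-0.02 456 [-0.0088 -0.0152 -0.02  ] [ 0.0096  0.0058 -0.0102]
-0.01 204 [-0.0027 -0.0178 -0.01  ] [ 0.0096  0.006  -0.    ]
0 175 [-0.0621 -0.0187  0.    ] [0.0097 0.0153 0.0098]
0.01 733 [-0.0691 -0.0141  0.0101] [0.0087 0.0153 0.0198]
```

Run:
```python
from h import *
im,d=optics.get_image('side'); st=ctrl.get_state()
v,u=np.mgrid[:420,:560]; P=pix('side',u.ravel(),v.ravel(),d.ravel()).reshape(420,560,3)
T=(P-np.array(st['position']))@R.from_rotvec(st['tool_rot']).as_matrix()
k=(d>0)&(abs(T[...,0])<.03)&(abs(T[...,1])<.06)&(P[...,2]>.03)&(P[...,2]<.2)
for lo in np.arange(.04,.16,.008):
    s=k&(P[...,2]>=lo)&(P[...,2]<lo+.008)
    if s.sum(): print(round(lo,3),s.sum(),T[s].min(0)[:2],T[s].max(0)[:2],im[s].mean(0).astype(int))
```

```text
0.04 78 [-0.0298 -0.0269] [0.015  0.0099] [145 144 144]
0.048 6 [-0.0079 -0.0142] [ 0.0025 -0.0091] [105 100 103]
0.056 5 [-0.0104 -0.017 ] [ 0.008  -0.0083] [94 91 92]
0.064 16 [-0.0151 -0.0202] [ 0.0087 -0.0104] [75 72 74]
0.072 16 [-0.0153 -0.0208] [ 0.0084 -0.01  ] [65 63 66]
0.08 17 [-0.0164 -0.0211] [ 0.0081 -0.006 ] [77 75 78]
0.088 14 [-0.0119 -0.0205] [ 0.0081 -0.0121] [53 50 52]
0.096 12 [-0.0116 -0.0194] [ 0.0081 -0.0139] [70 68 70]
0.104 12 [-0.012  -0.0213] [ 0.0078 -0.0107] [69 67 69]
0.112 4 [-0.0075 -0.0213] [ 0.0083 -0.0178] [55 53 56]
```

The fingertips actually sit 23 mm behind the reported TCP, about 37 mm shorter than stated. The gripper therefore closed just above the knob and touched nothing. I'll correct for that by opening, recentring and going lower.

Emit:
arm_command --motion '[[[-1,-4,-5],[0,0,0.4],0.3],[[-2.5,-3.5,0],[0,0,0],0.3],[[0,0,0],[0,0,0],0.3],[[0,0,0],[0,0,0],0.3],[[0,0,0],[0,0,0],0.3],[[0,0,0],[0,0,0],0.3],[[0,0,0],[0,0,0],0.3],[[0,0,0],[0,0,0],0.3]]'

```text
time: 4.48
position: [0.465, 0.1218, 0.0771]
tool_rot: [0.19, -3.136, -0.0]
ft_force: [0.6, 0.6, 0.3]
grip_width: 0.67
```

Run:
```python
from h import *
im,d=optics.get_image('wrist'); st=ctrl.get_state(); cv2.imwrite('pics/w3.png',im)
print(st['position'],st['grip_width'],st['ft_force'])
f,m=K('wrist'); M=np.array(m['mount']); v,u=np.mgrid[:420,:560]
T=np.stack([(u-m['cx'])/f*d,(v-m['cy'])/f*d,d],-1)@M[:3,:3].T+M[:3,3]
W=pix('wrist',u.ravel(),v.ravel(),d.ravel(),st).reshape(420,560,3)
k=(d>0)&(W[...,2]>.086)&(W[...,2]<.097)&(abs(T[...,1])<.025)&(abs(T[...,0])<.03)&(v<272)
print('knob top tool',k.sum(),T[k].min(0),T[k].max(0),W[k].mean(0))
```

```text
[0.465  0.1218 0.0771] 0.679707190136664 [-0.3105 -0.0243 -0.2039]
knob top tool 1449 [-0.0114 -0.0121 -0.0181] [ 0.013   0.0133 -0.0089] [0.4628 0.1223 0.0918]
```

View pics/w3.png

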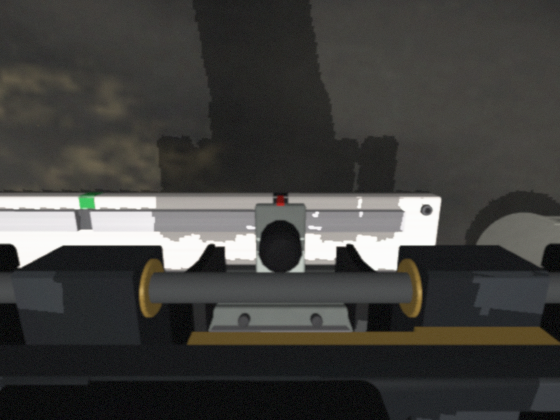

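The knob at (280,246) now lies on the jaw centreline. I'll descend 42 mm and grip.

Emit:
arm_command --motion '[[[0,0,15],[0,0,0],0.3],[[0,0,15],[0,0,0],0.3],[[0,0,12],[0,0,0],0.3],[[0,0,0],[0,0,0],0.8],[[0,0,0],[0,0,0],0.8],[[0,0,0],[0,0,0],0.8],[[0,0,0],[0,0,0],0.8],[[0,0,0],[0,0,0],0.8]]' --force 25

```text
time: 5.2
position: [0.4658, 0.122, 0.036]
tool_rot: [-0.189, 3.134, 0.001]
ft_force: [0.2, -0.4, -0.4]
grip_width: 0.405
```

Emit:
arm_command --motion '[[[0,0,0],[0,0,0],0.8],[[0,0,0],[0,0,0],0.8],[[0,0,0],[0,0,0],0.8]]'

```text
time: 5.45
position: [0.4655, 0.1219, 0.0357]
tool_rot: [-0.189, 3.135, 0.001]
ft_force: [-0.1, 0.3, 2.4]
grip_width: 0.287
```

Emit:
arm_command --motion '[[[0,-10,0],[0,0,0],0.8],[[0,-20,0],[0,0,0],0.8],[[0,-20,0],[0,0,0],0.8],[[0,-20,0],[0,0,0],0.8],[[0,-20,0],[0,0,0],0.8],[[0,-20,0],[0,0,0],0.8],[[0,-20,0],[0,0,0],0.8],[[0,-10,0],[0,0,0],0.8]]'

```text
time: 6.12
position: [0.4818, -0.0137, 0.0356]
tool_rot: [-0.191, 3.136, 0.01]
ft_force: [-2.2, 13.5, 3.5]
grip_width: 0.288
```

Emit:
arm_command --motion '[[[0,-5,0],[0,0,0],0.8],[[0,0,0],[0,0,0],0.8],[[0,0,0],[0,0,0],0.8]]'

```text
time: 6.37
position: [0.4832, -0.0249, 0.0356]
tool_rot: [-0.188, 3.135, -0.005]
ft_force: [0.1, -7.6, 3.7]
grip_width: 0.282
```

```bash
cat > pm.py <<'E'
from h import *
import sys
im,d=optics.get_image('wrist'); st=ctrl.get_state(); cv2.imwrite(sys.argv[1],im)
print(st['time'],st['position'],st['grip_width'],st['ft_force'])
f,m=K('wrist'); v,u=np.mgrid[:420,:560]
W=pix('wrist',u.ravel(),v.ravel(),d.ravel(),st).reshape(420,560,3)
hsv=cv2.cvtColor(im,cv2.COLOR_BGR2HSV).astype(int);H,S=hsv[...,0],hsv[...,1]
D=np.array([np.sin(np.radians(6.9)),-np.cos(np.radians(6.9)),0])
for n,k in (('green',(H>40)&(H<85)&(S>90)&(abs(W[...,2]-.015)<.015)&(v<300)),('red',((H<8)|(H>172))&(S>120)&(W[...,2]<.06)&(W[...,1]<.2)&(W[...,0]<.5)&(v<300))):
    k&=d>0; print(n,k.sum(),u[k].mean(),v[k].mean(),'along',np.median(W[k]@D),(W[k]@D).min(),(W[k]@D).max())
E
python3 pm.py pics/w4.png
```

```text
6.4167 [ 0.4832 -0.0254  0.0356] 0.28467529645020384 [ 0.9671 -8.8855  3.5358]
green 125 274.832 208.424 along 0.08657203825115109 0.0792356602802072 0.09023920682701395
red 99 280.14141414141415 214.96969696969697 along 0.08255690656253085 0.08027531620595549 0.08493520720117023
```

View pics/w4.png

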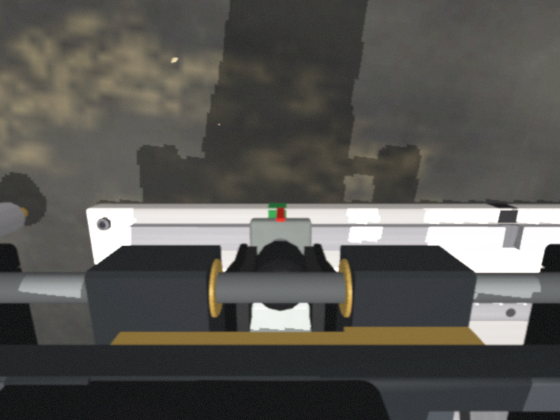

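The carrier has moved 148 mm and the plunger is already pulling it forward (-8.9 N). I'll nudge on about 2 mm.

Emit:
arm_command --motion '[[[0,-1,0],[0,0,0],0.8],[[0,-0.7,0],[0,0,0],0.8],[[0,0,0],[0,0,0],0.8],[[0,0,0],[0,0,0],0.8]]'

```text
time: 6.75
position: [0.4833, -0.0257, 0.0356]
tool_rot: [-0.188, 3.135, -0.003]
ft_force: [0.3, -5.5, 5.8]
grip_width: 0.282
```

```bash
python3 pm.py pics/w5.png
```

```text
6.8 [ 0.4833 -0.0257  0.0356] 0.28533804078288943 [-0.6395 -6.3142  5.4564]
green 130 276.9307692307692 208.58461538461538 along 0.086215121086359 0.07883424937780485 0.08975409240247416
red 99 280.1313131313131 214.9090909090909 along 0.08292431192592846 0.08063247056295429 0.08531485127835561
```

Emit:
arm_command --motion '[[[0,0,0],[0,0,0],0.3],[[0,0,0],[0,0,0],0.3],[[0,0,0],[0,0,0],0.3],[[0,0,0],[0,0,0],0.3],[[0,0,0],[0,0,0],0.3],[[0,0,0],[0,0,0],0.3],[[0,0,0],[0,0,0],0.3]]'

```text
time: 7.38
position: [0.4826, -0.0236, 0.035]
tool_rot: [0.19, -3.136, -0.0]
ft_force: [0.5, -0.4, -0.8]
grip_width: 0.675
```

```bash
python3 pm.py pics/w6.png
python3 - <<'E'
import cv2
im=cv2.imread('pics/w6.png')[180:290,200:360]
cv2.imwrite('pics/w6z.png',cv2.resize(im,None,fx=5,fy=5))
E
```

```text
7.4333 [ 0.4826 -0.0237  0.035 ] 0.6861852591379956 [-0.0122 -0.1166  0.1002]
green 134 275.02985074626866 209.7537313432836 along 0.0835162323968375 0.07873105845387289 0.08969286144842312
red 98 274.2551020408163 215.96938775510205 along 0.08423919235340444 0.08196201507133453 0.0864804612317954
```

View pics/w6z.png

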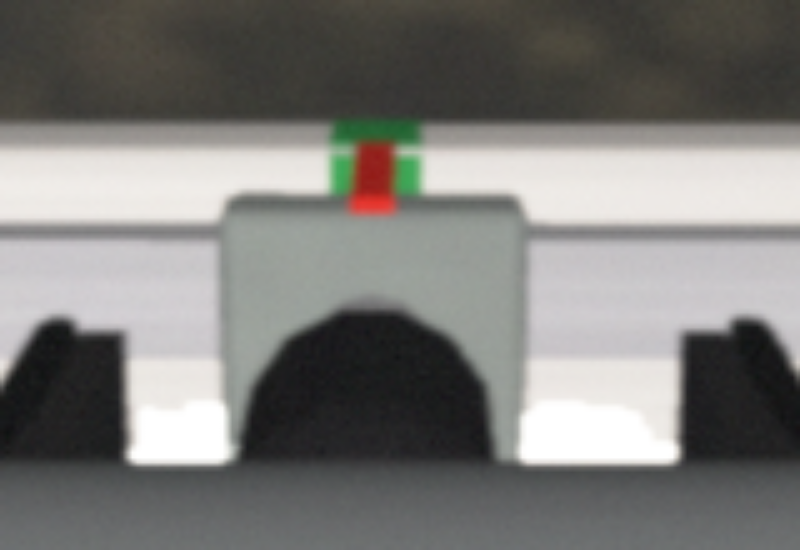

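The red pointer sits in the middle of the green mark and the side force is zero, so the carrier is in the detent. I'll retract and head for the probe.

Run:
```python
from h import *
d=np.load('pics/top0.npy'); v,u=np.mgrid[:420,:560]; P=pix('top',u.ravel(),v.ravel(),d.ravel()).reshape(-1,3)
P=P[(d>0).ravel()]
for x0 in np.arange(.3,.66,.03):
    print(round(x0,2),[round(float(q[:,2].max()),3) if len(q:=P[(P[:,0]>=x0)&(P[:,0]<x0+.03)&(P[:,1]>=y0)&(P[:,1]<y0+.03)]) else None for y0 in np.arange(-.54,-.1,.03)])
rows([.4655,-.3225,.165],down(np.radians(6.9)),.3,start=(np.array([.4826,-.0237,.165]),down(np.radians(6.9))))
```

```text
0.3 [0.006, 0.023, 0.027, 0.008, 0.008, 0.009, 0.008, 0.009, 0.007, 0.007, 0.007, 0.008, 0.005, 0.008, 0.01]
0.33 [0.011, 0.025, 0.03, 0.006, 0.008, 0.004, 0.126, 0.118, 0.125, 0.125, 0.006, 0.007, 0.008, 0.007, 0.005]
0.36 [0.271, 0.028, 0.03, 0.01, 0.008, 0.007, 0.122, 0.006, 0.126, 0.126, 0.008, 0.006, 0.008, 0.009, 0.008]
0.39 [0.323, 0.027, 0.027, 0.007, 0.007, 0.006, 0.006, 0.007, 0.006, 0.005, 0.008, 0.007, 0.008, 0.007, 0.008]
0.42 [0.323, 0.026, 0.028, 0.006, 0.007, 0.005, 0.06, 0.065, 0.01, 0.006, 0.006, 0.008, 0.008, 0.006, 0.008]
0.45 [0.319, 0.03, 0.026, 0.007, 0.007, 0.011, 0.136, 0.134, 0.014, 0.008, 0.109, 0.126, 0.018, 0.021, 0.025]
0.48 [0.007, 0.028, 0.024, 0.006, 0.009, 0.009, 0.064, 0.128, 0.013, 0.007, 0.125, 0.125, 0.019, 0.024, 0.03]
0.51 [0.009, 0.027, 0.023, 0.007, 0.006, 0.007, 0.008, 0.006, 0.008, 0.007, 0.006, 0.005, 0.009, 0.043, 0.035]
0.54 [0.018, 0.028, 0.026, 0.008, 0.006, 0.009, 0.007, 0.006, 0.009, 0.008, 0.006, 0.008, 0.007, 0.046, 0.043]
0.57 [0.02, 0.026, 0.024, 0.006, 0.009, 0.008, 0.07, 0.007, 0.008, 0.007, 0.006, 0.006, 0.006, 0.045, 0.044]
0.6 [0.007, 0.008, 0.07, 0.071, 0.072, 0.008, 0.073, 0.073, 0.073, 0.006, 0.008, 0.006, 0.005, 0.045, 0.046]
0.63 [0.007, 0.009, 0.072, 0.071, 0.07, 0.071, 0.072, 0.072, 0.071, 0.008, 0.007, 0.007, 0.005, 0.044, 0.044]
0.66 [0.006, 0.007, 0.006, 0.07, 0.066, 0.069, 0.072, 0.073, 0.072, 0.009, 0.007, 0.006, 0.009, 0.02, 0.021]
dist 299.28890724515674 rot [0. 0. 0.] n 8
[[6.6, -36.8, 0.0], [0.0, 0.0, 0.0], 0.3]
[[6.6, -36.8, 0.0], [0.0, 0.0, 0.0], 0.3]
[[6.6, -36.8, 0.0], [0.0, 0.0, 0.0], 0.3]
[[6.6, -36.8, 0.0], [0.0, 0.0, 0.0], 0.3]
[[6.6, -36.8, 0.0], [0.0, 0.0, 0.0], 0.3]
[[6.6, -36.8, 0.0], [0.0, 0.0, 0.0], 0.3]
[[6.6, -36.8, 0.0], [0.0, 0.0, 0.0], 0.3]
[[6.6, -36.8, 0.0], [0.0, 0.0, 0.0], 0.3]
```

Emit:
arm_command --motion '[[[0,0,-30],[0,0,0],0.3],[[0,0,-35],[0,0,0],0.3],[[0,0,-35],[0,0,0],0.3],[[0,0,-30],[0,0,0],0.3]]'

```text
time: 7.77
position: [0.4829, -0.024, 0.1674]
tool_rot: [-0.189, 3.135, 0.0]
ft_force: [1.3, 0.6, -0.4]
grip_width: 0.699
```

Emit:
arm_command --motion '[[[6.6,-36.8,0],[0,0,0],0.3],[[6.6,-36.8,0],[0,0,0],0.3],[[6.6,-36.8,0],[0,0,0],0.3],[[6.6,-36.8,0],[0,0,0],0.3],[[6.6,-36.8,0],[0,0,0],0.3],[[6.6,-36.8,0],[0,0,0],0.3],[[6.6,-36.8,0],[0,0,0],0.3],[[6.6,-36.8,0],[0,0,0],0.3]]'

```text
time: 8.43
position: [0.4656, -0.324, 0.1654]
tool_rot: [-0.19, 3.135, 0.0]
ft_force: [-0.2, 0.9, -0.0]
grip_width: 0.704
```

Emit:
arm_command --motion '[[[0,0,-20],[0,0,0],0.3],[[0,0,0],[0,0,0],0.3],[[0,0,0],[0,0,0],0.3]]'

```text
time: 8.68
position: [0.4663, -0.3228, 0.1855]
tool_rot: [-0.188, 3.135, -0.0]
ft_force: [-0.2, 1.0, 0.0]
grip_width: 0.7
```

```bash
cat > yl.py <<'E'
from h import *
import sys
im,d=optics.get_image('wrist'); st=ctrl.get_state(); cv2.imwrite(sys.argv[1],im)
print(st['time'],st['position'],st['joint_positions'],st['grip_width'],st['ft_force'])
f,m=K('wrist'); M=np.array(m['mount']);v,u=np.mgrid[:420,:560]
T=np.stack([(u-m['cx'])/f*d,(v-m['cy'])/f*d,d],-1)@M[:3,:3].T+M[:3,3]
W=pix('wrist',u.ravel(),v.ravel(),d.ravel(),st).reshape(420,560,3)
hsv=cv2.cvtColor(im,cv2.COLOR_BGR2HSV).astype(int);H,S,V=hsv[...,0],hsv[...,1],hsv[...,2]
k=(H>20)&(H<36)&(S>120)&(V>60)&(d>0)&(W[...,2]<.15)&(W[...,1]<-.2)
t=k&(W[...,2]>.122)
for n,k in(('all',k),('top',t)):
  if k.sum(): print(n,k.sum(),W[k].min(0),W[k].max(0),'tool',T[k].min(0),T[k].max(0))
E
python3 yl.py pics/w7.png
python3 - <<'E'
from h import *
im,d=optics.get_image('top'); cv2.imwrite('pics/t7.png',im); np.save('pics/t7.npy',d)
for r in models.search_frame('top','test_spot'): print(r['conf'],c2w('top',r['location']))
E
```

```text
8.7333 [ 0.4663 -0.3215  0.1849] [-0.1413  0.1819  0.79    1.7085 -0.1346  1.3067  2.3684] 0.700584069770764 [ 0.0245  0.0701 -0.7877]
all 905 [ 0.4568 -0.3427 -0.0017] [ 0.5287 -0.3048  0.1312] tool [-0.0619 -0.0266  0.0537] [0.0101 0.0104 0.1866]
top 548 [ 0.4572 -0.3377  0.1221] [ 0.4824 -0.3122  0.1312] tool [-0.0158 -0.0166  0.0537] [0.0098 0.0085 0.0628]
0.72 [[ 0.5609 -0.0156  0.0763]]
```

View pics/w7.png

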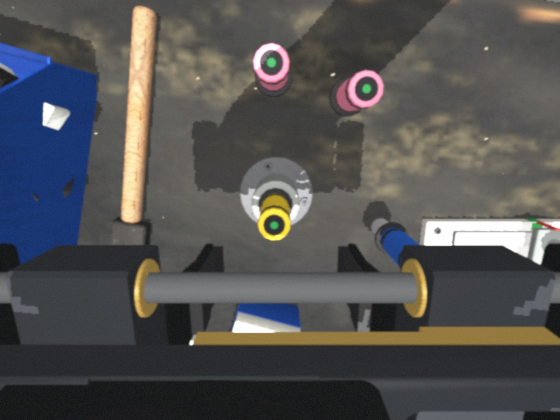

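View pics/t7.png

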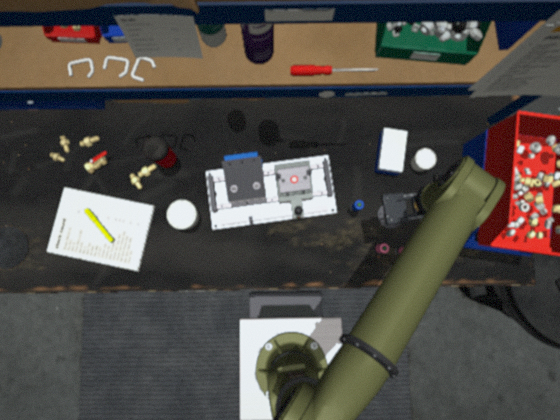

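The wrist view shows the yellow probe top at (274,224), 3 to 4 mm off the jaw centre. The top view shows the spot ring at about (294,180), clear of the bush plate. I'll centre over the probe and descend.

Emit:
arm_command --motion '[[[-3,-4.5,20],[0,0,0],0.3],[[0,0,30],[0,0,0],0.3],[[0,0,0],[0,0,0],0.3],[[0,0,0],[0,0,0],0.3]]'

```text
time: 9.17
position: [0.4683, -0.3247, 0.1337]
tool_rot: [0.192, -3.132, -0.004]
ft_force: [0.9, -0.2, 0.8]
grip_width: 0.7
```

```bash
python3 yl.py pics/w8.png
```

```text
9.2167 [ 0.4693 -0.3257  0.1353] [-0.1176  0.2404  0.7828  1.7588 -0.1801  1.217   2.4064] 0.6989438110685866 [0.5805 0.1712 0.8084]
all 1454 [ 0.4581 -0.4018  0.0008] [ 0.6412 -0.3034  0.1331] tool [-0.1615 -0.0965  0.0022] [0.0116 0.0154 0.1344]
top 866 [ 0.4581 -0.3403  0.1221] [ 0.4831 -0.3144  0.1331] tool [-0.0137 -0.0146  0.0022] [0.0116 0.0108 0.0132]
```

View pics/w8.png

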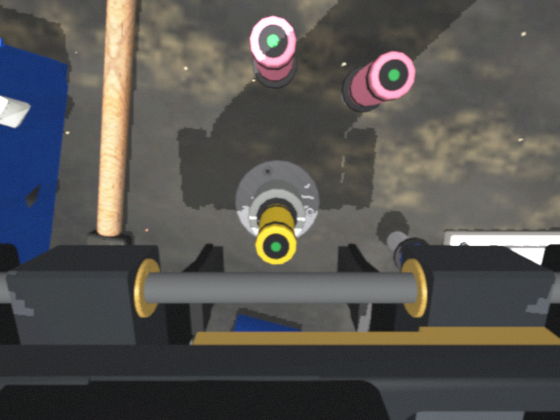

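Emit:
arm_command --motion '[[[-1,-2.5,20],[0,0,0],0.3],[[0,0,25],[0,0,0],0.3],[[0,0,25],[0,0,0],0.3],[[0,0,8],[0,0,0],0.3],[[0,0,0],[0,0,0],0.3],[[0,0,0],[0,0,0],0.3]]'

```text
time: 9.72
position: [0.4714, -0.3294, 0.0586]
tool_rot: [-0.19, 3.135, -0.001]
ft_force: [-0.6, -0.5, 1.4]
grip_width: 0.7
```

```bash
python3 yl.py pics/w9.png
```

```text
9.7667 [ 0.4718 -0.3297  0.0591] [-0.075   0.3352  0.7553  1.8287 -0.2598  1.076   2.4684] 0.6984533679036171 [-0.4218 -0.6763  0.7137]
all 2391 [ 0.4569 -0.3418 -0.0003] [ 0.5711 -0.2898  0.1497] tool [-0.0993 -0.0212 -0.0906] [0.0147 0.036  0.0597]
top 731 [ 0.458  -0.3395  0.1239] [ 0.4827 -0.2943  0.1497] tool [-0.0111 -0.0098 -0.0906] [ 0.0136  0.036  -0.0648]
```

View pics/w9.png

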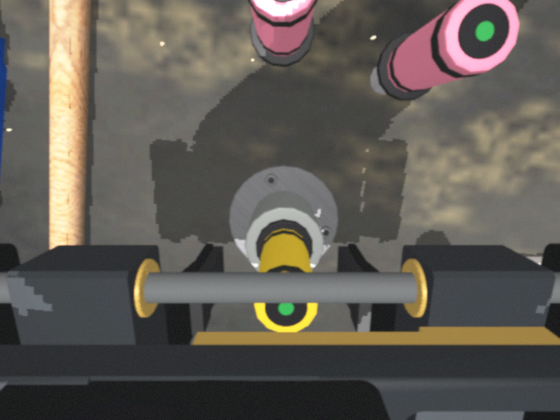

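Emit:
arm_command --motion '[[[0,1.3,2],[0,0,0],0.4],[[0,0,0],[0,0,0],0.8],[[0,0,0],[0,0,0],0.8],[[0,0,0],[0,0,0],0.8],[[0,0,0],[0,0,0],0.8],[[0,0,0],[0,0,0],0.8],[[0,0,0],[0,0,0],0.8],[[0,0,0],[0,0,0],0.8]]' --force 40

```text
time: 10.43
position: [0.4705, -0.3277, 0.0552]
tool_rot: [-0.189, 3.136, 0.0]
ft_force: [-0.1, 0.1, 0.2]
grip_width: 0.29
```

Emit:
arm_command --motion '[[[0,0,0],[0,0,0],0.8],[[0,0,0],[0,0,0],0.8]]'

```text
time: 10.6
position: [0.4705, -0.3277, 0.0553]
tool_rot: [-0.189, 3.136, 0.0]
ft_force: [0.2, 0.1, 1.2]
grip_width: 0.292
```

```bash
python3 yl.py pics/w10.png
```

```text
10.65 [ 0.4705 -0.3277  0.0552] [-0.0759  0.3374  0.7537  1.835  -0.2613  1.0708  2.4678] 0.2899519921451072 [-0.2464  0.9401  1.08  ]
all 2358 [ 0.4569 -0.3448 -0.0007] [ 0.5696 -0.2914  0.1485] tool [-0.0976 -0.0237 -0.0932] [0.0136 0.0258 0.056 ]
top 717 [ 0.464  -0.3448  0.1224] [ 0.4801 -0.3099  0.1485] tool [-0.0092 -0.0168 -0.0932] [ 0.0051  0.0183 -0.0671]
```

Emit:
arm_command --motion '[[[0,0,-10],[0,0,0],0.8],[[0,0,-20],[0,0,0],0.8],[[0,0,-25],[0,0,0],0.8],[[0,0,-25],[0,0,0],0.8],[[0,0,-25],[0,0,0],0.8],[[0,0,-20],[0,0,0],0.8],[[0,0,0],[0,0,0],0.8],[[0,0,0],[0,0,0],0.8]]'

```text
time: 11.32
position: [0.4708, -0.3281, 0.1811]
tool_rot: [-0.189, 3.134, -0.001]
ft_force: [-0.6, 0.1, -2.5]
grip_width: 0.289
```

Run:
```python
from h import *
st=ctrl.get_state(); print(st['time'],st['position'],st['ft_force'],st['torque'],st['grip_width'])
im,d=optics.get_image('wrist'); cv2.imwrite('pics/w11.png',im)
im,ds=optics.get_image('side'); cv2.imwrite('pics/s11.png',cv2.resize(im[180:340,200:360],None,fx=3.7,fy=3.7,interpolation=cv2.INTER_CUBIC))
# cover plate from top camera t7
im=cv2.imread('pics/t7.png'); d=np.load('pics/t7.npy'); v,u=np.mgrid[:420,:560]
P=pix('top',u.ravel(),v.ravel(),d.ravel()).reshape(420,560,3)
cv2.imwrite('pics/t7z.png',cv2.resize(im[145:235,250:345],None,fx=6,fy=6,interpolation=cv2.INTER_CUBIC))
hsv=cv2.cvtColor(im,cv2.COLOR_BGR2HSV).astype(int);H,S,V=hsv[...,0],hsv[...,1],hsv[...,2]
r=((H<10)|(H>170))&(S>70)&(u>270)&(u<320)&(v>160)&(v<205)&(d>0); print('ring',r.sum(),u[r].mean(),v[r].mean(),P[r].mean(0),P[r].min(0),P[r].max(0))
pl=(u>278)&(u<312)&(v>165)&(v<192)&(d>0)&(P[...,2]>.06)&(P[...,2]<.11)
q=P[pl]; 
for _ in range(4):
    c=q.mean(0);n=np.linalg.svd(q-c,full_matrices=False)[2][2]; n*=np.sign(n[2]); q=q[abs((q-c)@n)<.004]
print('plane',len(q),c,n,np.degrees(np.arccos(n[2])),np.degrees(np.arctan2(-n[1],-n[0])))
```

```text
11.3167 [ 0.4708 -0.3281  0.1811] [-0.6185  0.1472 -2.5184] [ 0.1004  0.0261 -0.0169] 0.28935322582352907
ring 32 293.65625 179.09375 [ 0.5757 -0.0162  0.0857] [ 0.5639 -0.0267  0.0779] [ 0.5879 -0.0048  0.093 ]
plane 517 [ 0.5741 -0.016   0.0839] [-0.3286 -0.0405  0.9436] 19.33241791326547 7.024221682420875
```

View pics/s11.png

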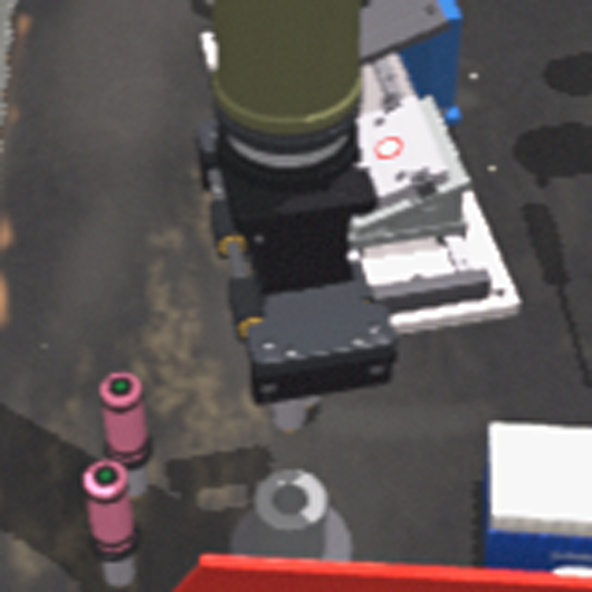

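View pics/t7z.png

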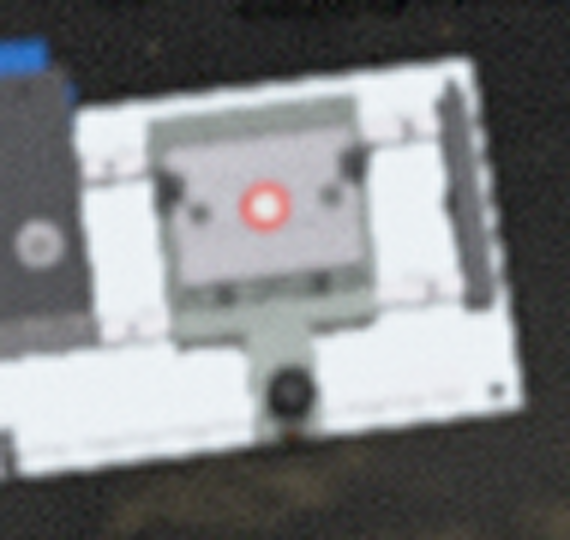

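View pics/w11.png

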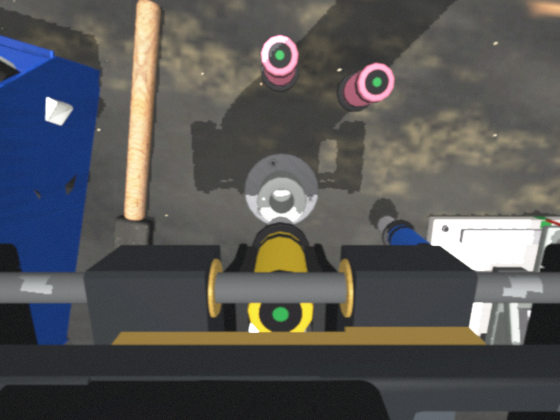

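Probe is out of the stand and held (side view: barrel below the gripper, empty bore). Next I'll refine the spot location.

Run:
```python
from h import *
y=np.radians(6.9); D=np.array([np.sin(y),-np.cos(y),0]); X=np.array([np.cos(y),np.sin(y),0])
im=cv2.imread('pics/t7.png'); d=np.load('pics/t7.npy'); v,u=np.mgrid[:420,:560]
P=pix('top',u.ravel(),v.ravel(),d.ravel()).reshape(420,560,3)
k=(d>0)&(P[...,2]>.083)&(P[...,2]<.1)&(abs(u-298)<9)&(abs(v-211)<9); kc=(P[k].min(0)+P[k].max(0))/2; print('knob',k.sum(),kc,P[k].mean(0))
sp=np.array([.5758,-.016,.0857]); r=sp-kc; print('rel',r@X,r@D)
im,d=optics.get_image('side'); P=pix('side',u.ravel(),v.ravel(),d.ravel()).reshape(420,560,3)
hsv=cv2.cvtColor(im,cv2.COLOR_BGR2HSV).astype(int);H,S,V=hsv[...,0],hsv[...,1],hsv[...,2]
r=((H<10)|(H>170))&(S>60)&(abs(u-305)<14)&(abs(v-220)<14)&(d>0); print('side ring',r.sum(),u[r].mean(),v[r].mean(),P[r].mean(0),(P[r].min(0)+P[r].max(0))/2)
sp=np.array([.5765,-.0165,.085]); Rm=down(y,20); n=-Rm[:,2]
tip=sp+n*.03; tcp=tip-Rm@[0,.0008,.0472]; print('hover tcp',tcp,'n',n)
rows(tcp,Rm,.8,start=(np.array([.4708,-.3281,.2311]),down(y)))
```

```text
knob 58 [ 0.4805 -0.0273  0.0914] [ 0.4798 -0.0273  0.0907]
rel 0.0959657885985966 0.00024055598133329567
side ring 18 304.8333333333333 219.44444444444446 [ 0.5766 -0.014   0.0858] [ 0.5761 -0.0151  0.0864]
hover tcp [ 0.5504 -0.0205  0.1575] n [-0.3395 -0.0411  0.9397]
dist 326.1632391024176 rot [  0. -20.   0.] n 9
[[-12.9, 32.9, 8.2], [0.0, -2.22, 0.0], 0.8]
[[-12.6, 32.9, 8.7], [0.0, -2.22, 0.0], 0.8]
[[-12.2, 32.9, 9.1], [0.0, -2.22, 0.0], 0.8]
[[-11.8, 32.9, 9.6], [0.0, -2.22, 0.0], 0.8]
[[-11.5, 32.9, 10.1], [0.0, -2.22, 0.0], 0.8]
[[-11.1, 32.9, 10.5], [0.0, -2.22, 0.0], 0.8]
[[-10.7, 32.9, 10.9], [0.0, -2.22, 0.0], 0.8]
[[-10.2, 32.9, 11.3], [0.0, -2.22, 0.0], 0.8]
[[-9.8, 32.9, 11.7], [0.0, -2.22, 0.0], 0.8]
```

Emit:
arm_command --motion '[[[0,0,-25],[0,0,0],0.8],[[0,0,-25],[0,0,0],0.8],[[-13,33,5],[0,-2.22,0],0.8],[[-12.6,33,6],[0,-2.22,0],0.8],[[-12.2,33,6],[0,-2.22,0],0.8],[[-11.8,33,7],[0,-2.22,0],0.8],[[-11.5,33,7],[0,-2.22,0],0.8],[[-11,33,7],[0,-2.22,0],0.8]]'

```text
time: 12.13
position: [0.5207, -0.1201, 0.1974]
tool_rot: [-0.176, 2.905, 0.022]
ft_force: [0.3, -0.5, -1.6]
grip_width: 0.282
```

Emit:
arm_command --motion '[[[-11,33,8],[0,-2.22,0],0.8],[[-10,33,8],[0,-2.22,0],0.8],[[-10,33,8],[0,-2.24,0],0.8],[[0,0,0],[0,0,0],0.8],[[0,0,0],[0,0,0],0.8],[[0,0,0],[0,0,0],0.8]]'

```text
time: 12.63
position: [0.5448, -0.0199, 0.183]
tool_rot: [-0.169, 2.79, 0.029]
ft_force: [0.0, -0.7, -1.5]
grip_width: 0.288
```

```bash
cat > hv.py <<'E'
from h import *
import sys
im,d=optics.get_image('wrist'); st=ctrl.get_state(); cv2.imwrite(sys.argv[1],im)
np.save('pics/last.npy',d)
p=np.array(st['position']); Rt=R.from_rotvec(st['tool_rot']).as_matrix()
y=np.radians(6.9); Rm=down(y,20)
print(st['time'],p,'z',Rt[:,2],'ft',st['ft_force'],st['joint_positions'],st['grip_width'])
print('rot err',R.from_matrix(Rt.T@Rm).as_rotvec(degrees=True),'F along n',np.dot(st['ft_force'],-Rt[:,2]))
tip=p+Rt@[0,.0008,.0472]; sp=np.array([.5775,-.0157,.085]); n=-Rm[:,2]
print('tip',tip,'height',(tip-sp)@n,'tip err in tool (spot-tip) mm',Rt.T@(sp-tip)*1000)
f,m=K('wrist'); M=np.array(m['mount']); v,u=np.mgrid[:420,:560]
T=np.stack([(u-m['cx'])/f*d,(v-m['cy'])/f*d,d],-1)@M[:3,:3].T+M[:3,3]
W=pix('wrist',u.ravel(),v.ravel(),d.ravel(),st).reshape(420,560,3)
hsv=cv2.cvtColor(im,cv2.COLOR_BGR2HSV).astype(int);H,S,V=hsv[...,0],hsv[...,1],hsv[...,2]
r=((H<8)|(H>172))&(S>100)&(d>0)&(abs(W[...,2]-.085)<.012)&(np.linalg.norm(W[...,:2]-sp[:2],axis=-1)<.03)
if r.sum(): print('ring',r.sum(),u[r].min(),u[r].max(),v[r].min(),v[r].max(),'tool',T[r].min(0),T[r].max(0),(T[r].min(0)+T[r].max(0))/2,W[r].mean(0))
E
python3 hv.py pics/w12.png
```

```text
12.6833 [ 0.5452 -0.0207  0.1835] z [ 0.338   0.0401 -0.9403] ft [ 0.7858  0.0767 -2.0302] [-0.4507 -0.1977  0.4253  2.0595  0.0596  0.917   1.6436] 0.2885775219518948
rot err [-0.0474 -0.1    -0.0585] F along n -2.1776191261811992
tip [ 0.5611 -0.018   0.1391] height 0.056517978877432144 tip err in tool (spot-tip) mm [ 2.8469  0.349  56.5228]
ring 248 268 293 191 216 tool [-0.0093 -0.0103  0.1008] [0.0141 0.0125 0.1048] [0.0024 0.0011 0.1028] [ 0.5772 -0.0159  0.0859]
```

View pics/w12.png

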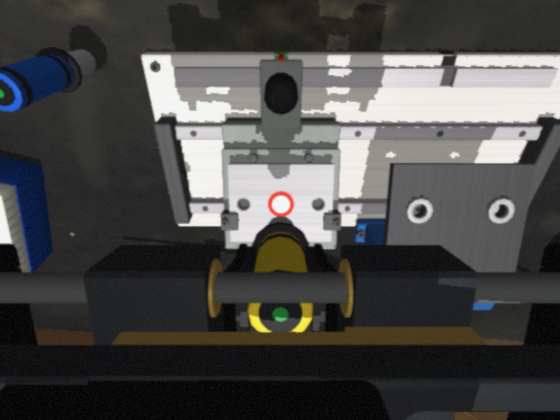

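The ring at (280,204) is within 3 mm of the probe axis, and the tilt error is 0.1°. I'll approach along the normal.

Emit:
arm_command --motion '[[[2.4,0.3,20],[-0.05,-0.1,0],0.8],[[0,0,22],[0,0,0],0.8],[[0,0,0],[0,0,0],0.8],[[0,0,0],[0,0,0],0.8],[[0,0,0],[0,0,0],0.8]]'

```text
time: 13.1
position: [0.5581, -0.0187, 0.1448]
tool_rot: [-0.166, 2.786, 0.03]
ft_force: [-0.2, 0.4, -2.1]
grip_width: 0.291
```

```bash
python3 hv.py pics/w13.png
python3 - <<'E'
from h import *
im,d=optics.get_image('side'); cv2.imwrite('pics/s13.png',cv2.resize(im[150:280,230:390],None,fx=4.5,fy=4.5,interpolation=cv2.INTER_CUBIC))
E
```

```text
13.15 [ 0.5585 -0.0184  0.1453] z [ 0.3427  0.042  -0.9385] ft [ 0.4222 -0.6456 -1.9813] [-0.4574 -0.1325  0.4483  2.0899  0.022   0.821   1.6758] 0.29045185870813633
rot err [ 0.0296  0.1966 -0.0532] F along n -1.9770790308874306
tip [ 0.5745 -0.0156  0.101 ] height 0.01607085594841724 tip err in tool (spot-tip) mm [ 2.7786 -0.4633 16.0612]
ring 235 266 295 201 223 tool [-0.0042 -0.0105  0.0605] [0.014  0.0125 0.0643] [0.0049 0.001  0.0624] [ 0.573  -0.0153  0.0845]
```

View pics/w13.png

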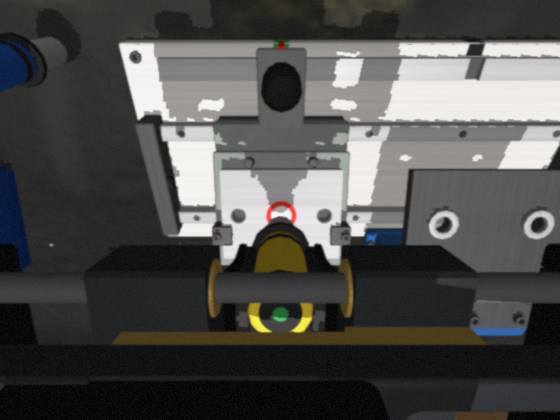

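View pics/s13.png

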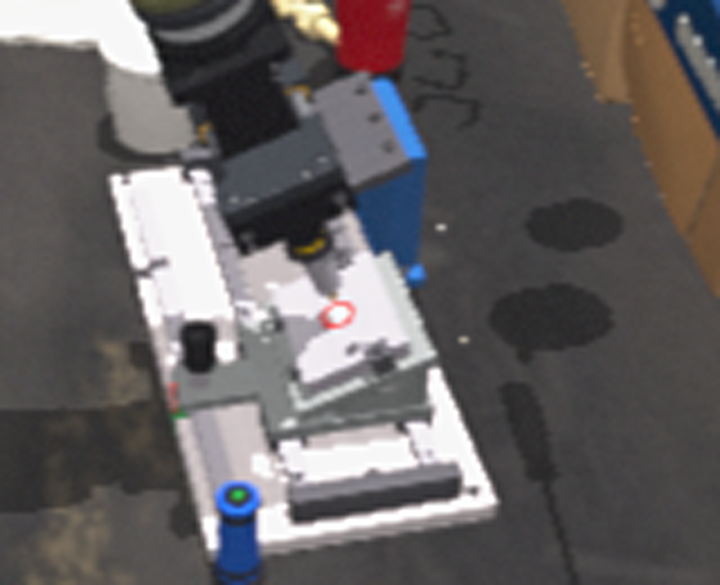

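Emit:
arm_command --motion '[[[1.3,0,5],[0,0.1,0],0.8],[[1.3,0,5],[0,0.1,0],0.8],[[0,0,0],[0,0,0],0.8],[[0,0,0],[0,0,0],0.8],[[0,0,0],[0,0,0],0.8],[[0,0,0],[0,0,0],0.8]]'

```text
time: 13.7
position: [0.5588, -0.0175, 0.1339]
tool_rot: [-0.169, 2.789, 0.031]
ft_force: [0.4, 0.8, -1.9]
grip_width: 0.291
```

```bash
python3 hv.py pics/w14.png
python3 - <<'E'
from h import *
im,d=optics.get_image('side'); cv2.imwrite('pics/s14.png',cv2.resize(im[190:250,270:350],None,fx=9,fy=9,interpolation=cv2.INTER_CUBIC))
im=cv2.imread('pics/w14.png')[170:290,210:350]; cv2.imwrite('pics/w14z.png',cv2.resize(np.clip(im*1.0,0,255).astype(np.uint8),None,fx=5,fy=5,interpolation=cv2.INTER_CUBIC))
E
```

```text
13.75 [ 0.5588 -0.0174  0.1339] z [ 0.3381  0.0419 -0.9402] ft [ 0.0982  1.2961 -1.8728] [-0.4591 -0.1151  0.4527  2.099   0.0117  0.8009  1.6847] 0.28908647983427643
rot err [ 0.0584 -0.0812  0.0166] F along n -1.8482882259624178
tip [ 0.5747 -0.0147  0.0895] height 0.00517144504395195 tip err in tool (spot-tip) mm [-0.9786 -1.3658  5.1687]
ring 202 264 294 208 225 tool [-0.0024 -0.0116  0.0496] [0.0109 0.0112 0.0531] [ 0.0042 -0.0002  0.0513] [ 0.571  -0.0164  0.0834]
```

View pics/w14z.png

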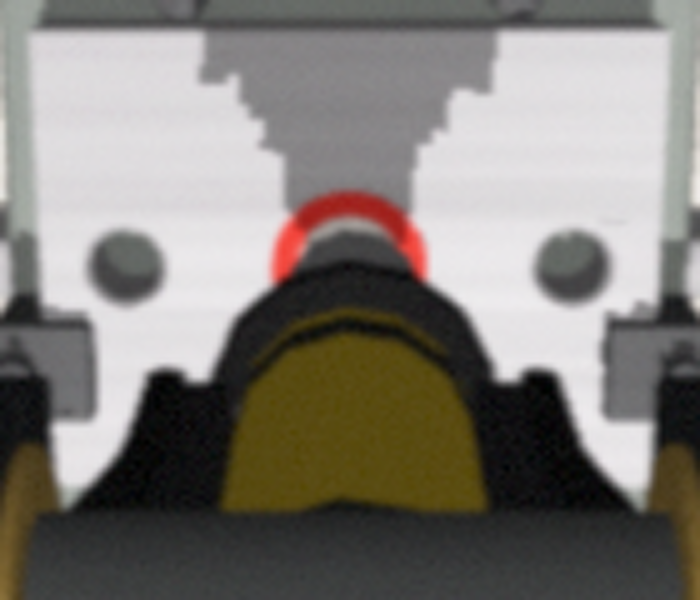

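View pics/s14.png

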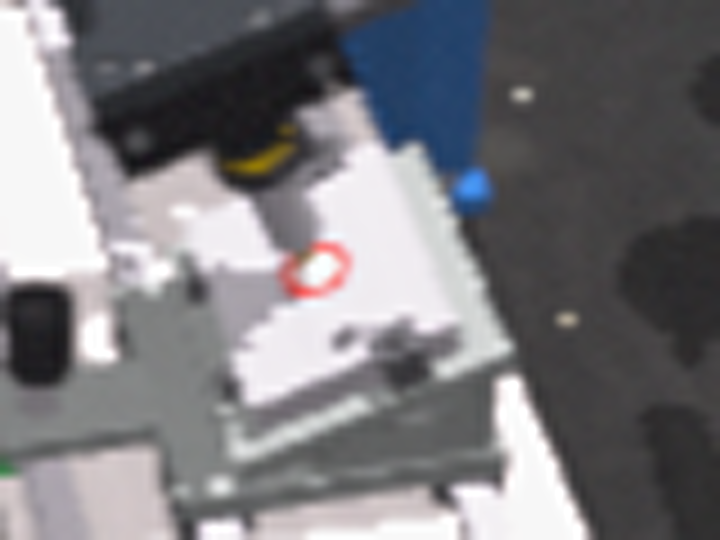

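Emit:
arm_command --motion '[[[-1,-1,0],[0,-0.1,0],0.8],[[0,0,2.5],[0,0,0],0.8],[[0,0,2.5],[0,0,0],0.8],[[0,0,0],[0,0,0],0.8],[[0,0,0],[0,0,0],0.8],[[0,0,0],[0,0,0],0.8]]'

```text
time: 14.3
position: [0.5615, -0.0182, 0.1294]
tool_rot: [-0.169, 2.788, 0.031]
ft_force: [0.4, 0.4, -0.5]
grip_width: 0.291
```

```bash
python3 hv.py pics/w15.png;python3 hv.py pics/w15.png|grep 'F along'
```

```text
14.35 [ 0.5615 -0.0182  0.1294] z [ 0.3395  0.0421 -0.9397] ft [ 0.13    0.1656 -1.0036] [-0.459  -0.1043  0.4572  2.1004  0.0035  0.7883  1.6936] 0.2890474121802756
rot err [0.0551 0.0037 0.0118] F along n -0.9941440285237583
tip [ 0.5774 -0.0154  0.085 ] height 4.9963666551651245e-05 tip err in tool (spot-tip) mm [-0.0472 -0.2959  0.0497]
ring 213 266 296 209 226 tool [-0.002  -0.0098  0.0326] [0.0116 0.0126 0.0484] [0.0048 0.0014 0.0405] [ 0.5709 -0.0155  0.0836]
rot err [ 0.0559 -0.0023  0.0135] F along n -1.663690676948662
```

Emit:
arm_command --motion '[[[0,0,1.5],[0,0,0],0.8],[[0,0,1.5],[0,0,0],0.8],[[0,0,0],[0,0,0],0.8],[[0,0,0],[0,0,0],0.8],[[0,0,0],[0,0,0],0.8]]'

```text
time: 14.82
position: [0.5626, -0.018, 0.1267]
tool_rot: [-0.169, 2.788, 0.031]
ft_force: [-1.5, 0.2, 1.2]
grip_width: 0.293
```

```bash
cat > fa.py <<'E'
from h import *
L=[]
for i in range(8):
    optics.get_image('side'); st=ctrl.get_state(); z=R.from_rotvec(st['tool_rot']).as_matrix()[:,2]; L.append([-np.dot(st['ft_force'],z),*st['ft_force']])
L=np.array(L); print(L[:,0].round(2),L.mean(0),L[:,0].std(),st['time'])
E
python3 fa.py; python3 hv.py pics/w16.png
```

```text
[1.3  1.02 2.09 1.17 1.81 1.31 0.36 2.09] [ 1.3942 -1.2513 -0.0987  1.027 ] 0.5503709267014735 15.2167
15.2667 [ 0.5625 -0.0181  0.1266] z [ 0.3397  0.0421 -0.9396] ft [-1.1298  0.8607  0.8654] [-0.4594 -0.0985  0.4587  2.1016 -0.0004  0.7816  1.697 ] 0.29090569083489226
rot err [0.0555 0.0147 0.0164] F along n 1.1606566534467047
tip [ 0.5785 -0.0153  0.0823] height -0.0028924314105511916 tip err in tool (spot-tip) mm [ 0.0336 -0.2964 -2.8927]
ring 218 265 296 209 226 tool [-0.0008 -0.0104  0.0301] [0.012  0.0124 0.0455] [0.0056 0.001  0.0378] [ 0.5705 -0.0156  0.0839]
```

Emit:
arm_command --motion '[[[0,-0.3,0.8],[0,0,0],0.8],[[0,0,0.7],[0,0,0],0.8],[[0,0,0],[0,0,0],0.8],[[0,0,0],[0,0,0],0.8],[[0,0,0],[0,0,0],0.8]]'

```text
time: 15.68
position: [0.5631, -0.0181, 0.1252]
tool_rot: [-0.169, 2.788, 0.031]
ft_force: [-2.3, 0.3, 1.9]
grip_width: 0.294
```

```bash
python3 fa.py; python3 fa.py; python3 hv.py pics/w17.png
python3 - <<'E'
from h import *
im,d=optics.get_image('side'); cv2.imwrite('pics/s17.png',cv2.resize(im[190:250,270:350],None,fx=9,fy=9,interpolation=cv2.INTER_CUBIC))
im=cv2.imread('pics/w17.png')[170:290,210:350]; cv2.imwrite('pics/w17z.png',cv2.resize(im,None,fx=5,fy=5,interpolation=cv2.INTER_CUBIC))
E
```

```text
[1.92 2.44 2.94 3.22 2.55 1.2  3.03 2.57] [ 2.4836 -1.8217  0.611   2.0123] 0.6160875924420396 16.0833
[2.34 2.35 1.37 2.31 1.79 2.16 1.56 1.9 ] [ 1.9734 -1.3528  0.7078  1.643 ] 0.35439688715740536 16.4833
16.5333 [ 0.5631 -0.0182  0.1252] z [ 0.3396  0.0421 -0.9396] ft [-1.8476  0.4448  2.2583] [-0.4593 -0.0953  0.4599  2.1022 -0.0029  0.7783  1.6995] 0.2910386064312524
rot err [0.0594 0.0101 0.0097] F along n 2.7306981719406793
tip [ 0.579  -0.0155  0.0808] height -0.004425264170282805 tip err in tool (spot-tip) mm [ 0.0019 -0.0511 -4.4253]
ring 211 266 296 210 226 tool [-0.0001 -0.0096  0.0298] [0.0118 0.0123 0.0438] [0.0059 0.0013 0.0368] [ 0.5703 -0.0156  0.0838]
```

View pics/s17.png

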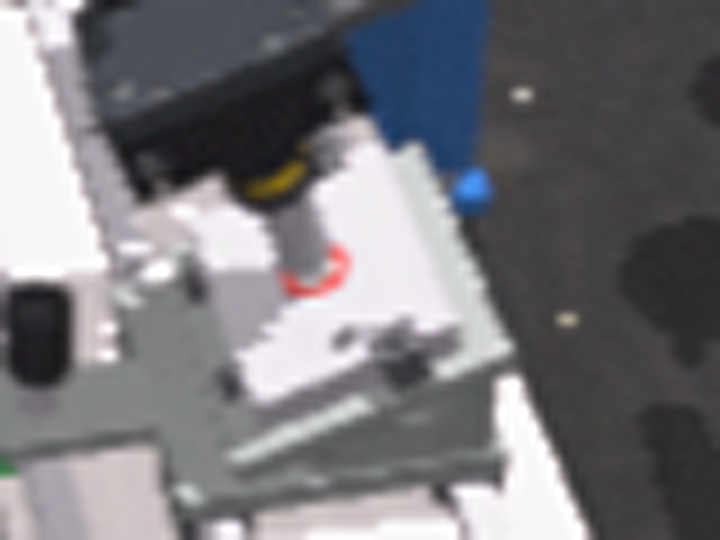

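View pics/w17.png

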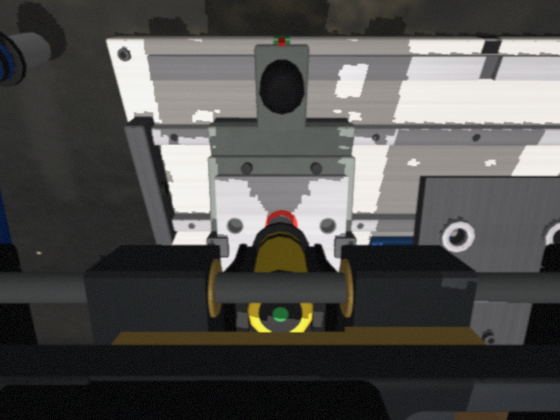

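The barrel is inside the ring and the contact force averages about 4.1 N, which is roughly half stroke. The tilt error is under 0.1° and the pointer is still on the green mark. Handing in.

Run:
```python
from h import *
st=ctrl.get_state(); print(st['time'],abs(st['qd']).max(),st['grip_width']); print(ctrl.close_job())
```

```text
16.5833 0.0009578114832959295 0.2930570843981392
the job is handed in; nothing more can be done
None
```

I moved the carrier to the gauging station, and the yellow probe is now held pressed on the test spot. I handed the job in at 16.6 s.

- **Carrier:** I slid it by the knob and let go. The detent drew it in, and the red pointer stood in the middle of the green mark with no side force left. The last wrist picture still showed pointer and mark together.
- **Probe:** I gripped it with 40 N and lifted it straight out of its stand. I then tilted it 20° and brought it down along the face's normal into the red ring.
- **Last checks:**
  - Tool tilt was within 0.1° of square to the face.
  - The ring centre was within about 1 mm of the probe axis. The point itself is hidden behind the collar in the wrist picture.
  - Contact force averaged about 4.1 N, which puts the point about 5 mm in. The readings scatter by about 0.5 N, so the depth is good to roughly 1 mm. The arm's position gave a slightly smaller 4.4 mm.
  - The arm was at rest. I saw no contact with the other objects, but did not check each one at the end.

**What went wrong or disagreed:** the first attempt to grip the knob closed just above it without touching anything. The fingertips sit about 37 mm shorter than stated, 23 mm behind the reported tool point. I corrected for this in all later moves. The two fixed cameras and the wrist camera also differed by a few mm, so I centred on the wrist picture.

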